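# Dock the glaze carrier behind its drop catch

### The arm

A 6-joint arm with a two-finger parallel gripper is mounted at the origin on the work surface. World frame = base frame: x ahead of the robot, y to its left, z up, the work surface at z = 0. Lengths are in mm, angles in degrees, forces in N, time in s.
With the tool pointing down it reaches from about 350 to 875 mm from the base axis. Payload 4.2 kg.
Tool frame: the origin (TCP) lies at the very end of the fingers, on their centre line; the grasp point (between the pads) lies 19 mm behind it; z points along the fingers, y is the direction in which the jaws open and shut (so a half turn about z gives the same grasp; the last joint's range is limited). The gripper opens to 85 mm and grips with 20 to 120 N. Pads are 22 mm wide; open, the fingers measure 114 mm over their backs; the gripper's body (76 mm by 85 mm) begins 54 mm behind the grasp point. The pads swing forward as they close: fully open they stand 13 mm farther back than shut.
Start: joints at [91.994, 22.042, 0.453, 0, -68.411, -14.817], TCP at [138.679, 609.399, 231.312] pointing down, gripper open.
Joint ranges: [-179.83, 179.83], [-69.29, 118.12], [-61.27, 80.66], [-181.25, 117.63], [-171.15, -9.14], [-177.46, 177.46]. Speed limits (degrees/s): [159.86, 159.86, 180, 180, 180, 180].

### API

Orientations are given as [roll, pitch, yaw] about the fixed x, y, z axes, in that order (R = Rz(yaw) Ry(pitch) Rx(roll)).
In Python, from rig import arm gives the robot as it stands. The module is installed in compiled form; this text tells all that it offers.
- The arm moves only by the tool play_rows, never from a script. Its argument "increments" is one flat list of numbers, 7 for each row, row after row: the shift along the tool's x, y, z in mm, then the turn, a rotation vector about the tool's x, y, z in degrees, then the closure, from 0 (fully open) to 1 (shut). A call has exactly 8 rows; each row shifts and turns the pose as measured when the row begins, along the tool's axes as they then stand; what a row does not reach is not made up. A row lasts 1/10 s, in which the tool goes at most 50 mm and 8.59 degrees, less where a joint would pass 70% of its speed; a pose out of reach is approached as far as the arm can. A call with a gripper value outside its range is refused whole. The fingers move at their own pace and stop on an object; "grip_force" is the grip in N (left out, the last holds). Time passes only in rows, so rows that do not move let the fingers close, or fill a call up. It gives the time, the measured TCP pose, the force and the opening at its end, in the units of the state.
- arm.get_state(): the state, without advancing time (a new reading comes with each control period).
- arm.get_image(name): name is "side" or "top" or "wrist"; returns the picture (384x512x3 uint8, red, green, blue); there is no depth.
- arm.camera_model(name): a dict with "camera_matrix" (3x3 intrinsics, pixels), "cam_to_world" (4x4, takes a point from camera to world coordinates). Camera axes: x right, y down, z forward; pixel columns grow to the right and rows downward; lengths in mm; the calibration is good to about 2 mm. A picture is of the moment at which its call begins: read the wrist's pose just before it. camera_model takes no time and is no camera call; for the wrist camera it gives the pose at the moment of the call.
- arm.hand_in(): hands the job in, once; it reports no verdict.
The state is a dict: "clock": time; "joint_positions": joint angles; "joint_vel": joint speeds; "effort": joint torques, N m; "tcp_pos": TCP position; "eef_rot": TCP orientation; "force": force on the tool from outside, world axes, zero at the start; "ft_torque": the same for the moment, N m; "finger_gap": finger opening in mm.
Only numpy, scipy, OpenCV 4.12 (cv2) and the standard library are available. Lean on these libraries where they do the work, as an engineer would, in place of code of your own. Each camera call takes 0.05 s, during which the arm holds its last target.

### The job

Stow the loose wooden carrier of glaze jars in the empty steel bay, keeping it level and all its jars standing: set it on the deck at the bay's mouth, slide it in by its handle so that its own front edge lifts the red drop catch, and press it gently against the spring buffer only until the catch drops behind it. Do not touch the catch, ram or wedge the carrier, push the buffer hard or disturb the other things. Then let go, leaving the carrier locked between buffer and catch.

Things in the scene. Friction and masses are not known exactly. Their poses are not given: they have to be found in the camera images.
- carrier: Plywood glaze-jar carrier that stands loose on the bench. Origin: centre of its underside; x along the handle and the direction of sliding (either end may lead), y across, z up. Base board 170 (x) x 170 (y) x 10 mm, sticking out 10 mm as a flange on both y sides; on it an open box 170 (x) x 150 (y) mm with 8 mm walls, rim 50 mm above the underside. About 0.7 kg with its four jars (some 0.65 to 0.85).
- handle (a point): Grip point on the carrier's handle, 72 mm above the carrier's origin. The handle is an upright wooden panel 12 mm thick (across y), 90 mm long in x, its top 85 mm above the underside. Beside it, for 29 mm either way in x, are empty pockets, so that fingers can straddle it from above; the pockets farther out hold the jars. Take it at the middle: the load balances there.
- jar0: Glaze jar, 38 mm wide, 48 mm tall, loose in a corner pocket of the carrier (44 mm by 61 mm), blue lid. Origin: centre of its underside, 10 mm above the carrier's.
- jar1: Glaze jar, 38 mm wide, 48 mm tall, loose in a corner pocket of the carrier (44 mm by 61 mm), orange lid. Origin: centre of its underside, 10 mm above the carrier's.
- jar2: Glaze jar, 38 mm wide, 48 mm tall, loose in a corner pocket of the carrier (44 mm by 61 mm), green lid. Origin: centre of its underside, 10 mm above the carrier's.
- jar3: Glaze jar, 38 mm wide, 48 mm tall, loose in a corner pocket of the carrier (44 mm by 61 mm), yellow lid. Origin: centre of its underside, 10 mm above the carrier's.
- rack: Empty bay: grey steel deck fixed to the bench, 445 x 216 mm, beside a like bay that holds a carrier. Origin on the bench top; x points into the bay, y to its left, z up; deck top at z 30 mm, x -275 to +170 mm. Walls 18 mm high stand 175 mm apart inside from x -120 to +100; towards the mouth they flare, 224 mm apart at x -200.
- mouth (a point): Set-down point on the bay's deck, at x -235, y 0, z 30 mm of the bay: the carrier with its origin here, in line with the bay, stands between the flared walls, clear of lips and catch. From here it slides some 235 mm along +x. It cannot be put in from above: 3 mm lips over the walls, 14 mm above the deck from x -125 to +100 mm, reach 9 mm in over its 10 mm base flange (2.5 mm play each side).
- docked (a point): Point on the deck at x 0, y 0, z 30 mm of the bay: the docked carrier's origin comes to rest within 20 mm of it, in x. Catch and buffer sit on one setting bar on the bay's left side, clamped anywhere within 14 mm of its middle setting along x; the setting s is not reported: find it by feel. Catch drops when the carrier's origin passes about x = s; let go, the buffer sets it back on the catch at s - 4 mm.
- buffer_mid (a point): Where the face of the spring buffer (rubber pad 50 mm wide, 30 mm high) stands with the bar in its middle setting: bay x +78.5 mm, 34 mm above the deck. The carrier meets it 6.5 mm before the catch drops. 1 N preload, then 1.8 N per mm: about 13 N when the catch drops, and more than 20 N (4 mm farther) is too hard. Deck friction adds 1 to 5 N, lifting the catch 1 to 4 N.
- catch (a joint): Red steel drop catch, rad: 0 = down; about 0.25 as its nose rides on the carrier's left rim; 0.15 kg, falls by itself. Hinged outside the left wall. Nose (bar in middle setting): bay y 61 to 110 mm, upright face at x -88, 30 degree ramp from there towards the mouth to x -131; lowest edge 34 mm above the deck, 16 mm under the rim. A carrier meets the ramp with its origin at about x = s - 205 mm.
- bay2: Fixed bay like the first, occupied by another carrier (handle top 115 mm above the bench, the bay's highest point). Origin as that of the empty bay. Leave alone.
- bowl: Pinkish bowl, 130 mm wide, 60 mm tall, loose; origin: centre of its underside.
- mug: Terracotta mug, 80 mm wide, 90 mm tall, loose; origin: centre of its underside.
- vase: White vase, 90 mm wide, 118 mm tall, loose; origin: centre of its underside.
- rib: Wooden throwing rib lying flat, 100 x 55 x 6 mm, loose; origin: centre of its underside.
- brush: Glaze brush lying flat, 190 mm long, loose.

How it is judged (in metres and radians):
On the way, in this order (a step that is already met when the one before it is completed fails the run):
1. the carrier stands on the deck at the mouth of the empty bay, in front of the lowered catch (x of carrier in the frame of rack between -0.28 and -0.185 m and z of carrier in the frame of rack between 0.026 and 0.036 m and y of carrier in the frame of rack between -0.025 and 0.025 m and value of joint catch below 0.05 rad), for 0.1 s.
2. the catch rides on the rim of the carrier as it slides in (x of carrier in the frame of rack between -0.18 and -0.02 m and y of carrier in the frame of rack between -0.012 and 0.012 m and z of carrier in the frame of rack below 0.036 m and angle between the x axis of carrier and the x axis of rack, either way round below 0.08 rad and value of joint catch above 0.18 rad), for 0.2 s.
At the end, for the whole second after the job is handed in: The carrier stands released and still in the empty bay, 26 mm short to 20 mm beyond the docked point, within 12 mm across and 0.08 rad, flat on the deck (z under 36 mm); the catch is down behind it (under 0.05 rad); the four jars stand in it (tilt under 0.2 rad) (x of carrier in the frame of rack between -0.026 and 0.02 m and y of carrier in the frame of rack between -0.012 and 0.012 m and z of carrier in the frame of rack below 0.036 m and angle between the x axis of carrier and the x axis of rack, either way round below 0.08 rad and value of joint catch below 0.05 rad and linear speed of carrier below 0.02 m/s and distance between carrier and jar0 below 0.085 m and distance between carrier and jar1 below 0.085 m and distance between carrier and jar2 below 0.085 m and distance between carrier and jar3 below 0.085 m and angle between each of jar0, jar1, jar2, jar3's own z axis and vertical below 0.2 rad); the robot touches nothing.
It fails at once if the carrier is rammed or wedged: inside the bay (origin beyond x -0.2 m) it presses on the bay and its parts with more than 60 N in all (x of carrier in the frame of rack above -0.2 m and contact force between carrier and rack above 60 N).
It fails at once if the spring buffer is pressed with more than 20 N (contact force between carrier and buffer above 20 N).
It fails at once if the carrier is tipped by more than 20 degrees (angle between carrier's own z axis and vertical above 0.35 rad).
It fails at once if the catch is handled: the gripper or arm touches it with more than 1 N (contact force between any of the fingers, the arm and catch above 1 N).
It fails at once if the other things are disturbed: the occupied bay struck with more than 5 N, or the bowl, mug, vase, rib or brush moved by more than 20 mm (contact force between anything else and bay2 above 5 N or distance of any of bowl, mug, vase, rib, brush from where it was at the start of the episode above 0.02 m).
It also fails if it takes over 67 s, if anything falls off the work surface, if the arm or the gripper's body presses on something with over 40 N, if the wrist force passes 120 N, or if a joint passes its speed limit or range.

## Working session

There is one attempt and no reset: what is moved stays moved. The work goes in short steps, Python scripts to look and compute and a tool call to move; the robot and the scene stay as the last step left them, time stands still between calls to the robot, and variables do not carry over. Pictures are saved under pics/ and viewed, and the job is handed in when it is done.

Besides the shell and the picture viewer there is one more tool, called after "Emit:" by a JSON object that holds its "fn" and its "kwargs". play_rows: Moves the arm, as the interface text tells. Its arguments: {"type":"object","properties":{"increments":{"type":"array"},"grip_force":{"type":"number"}},"required":["increments"]}

```bash
mkdir -p pics
python3 - <<'E'
from rig import arm
import cv2
for n in ["top","side","wrist"]:
    m=arm.camera_model(n); im=arm.get_image(n)
    cv2.imwrite(f"pics/{n}0.png",im[:,:,::-1]); print(n,m["camera_matrix"],m["cam_to_world"].round(3) if hasattr(m["cam_to_world"],'round') else m["cam_to_world"])
s=arm.get_state(); print(s)
E
```

```text
top [[395.53860208   0.         257.23886664]
 [  0.         395.53860208 193.96307896]
 [  0.           0.           1.        ]] [[ 2.100000e-02 -9.860000e-01  1.680000e-01  2.323720e+02]
 [-1.000000e+00 -2.300000e-02 -7.000000e-03  1.331600e+01]
 [ 1.100000e-02 -1.680000e-01 -9.860000e-01  1.534701e+03]
 [ 0.000000e+00  0.000000e+00  0.000000e+00  1.000000e+00]]
side [[357.17185736   0.         254.00754827]
 [  0.         357.17185736 195.0586579 ]
 [  0.           0.           1.        ]] [[ 9.08000e-01 -2.80000e-01  3.13000e-01  1.29131e+02]
 [-4.20000e-01 -5.78000e-01  7.00000e-01 -8.07909e+02]
 [-1.60000e-02 -7.66000e-01 -6.42000e-01  8.08744e+02]
 [ 0.00000e+00  0.00000e+00  0.00000e+00  1.00000e+00]]
wrist [[327.80199911   0.         254.04659185]
 [  0.         327.80199911 188.18075448]
 [  0.           0.           1.        ]] [[-2.23000e-01 -9.42000e-01 -2.52000e-01  2.01092e+02]
 [-9.75000e-01  2.15000e-01  5.60000e-02  5.95283e+02]
 [ 2.00000e-03  2.58000e-01 -9.66000e-01  3.73008e+02]
 [ 0.00000e+00  0.00000e+00  0.00000e+00  1.00000e+00]]
{'clock': 0.15, 'joint_positions': array([ 9.19952211e+01,  2.20812867e+01,  3.98815738e-01, -2.15534884e-02,
       -6.84109581e+01, -1.48178057e+01]), 'joint_vel': array([-0.0888734 , -0.19335178,  0.23418002,  0.04401394,  0.01946542,
        0.04034741]), 'effort': array([ 3.04880678e-04, -3.92680371e+01,  1.88580930e+01,  4.18855771e+00,
       -3.43611078e-03, -1.25986869e-06]), 'tcp_pos': array([138.5768339 , 609.0002248 , 230.47068867]), 'eef_rot': array([ 1.79904554e+02, -4.53204882e-03, -1.28305278e+01]), 'force': array([ 0.97110437,  0.38822862, -1.17107666]), 'ft_torque': array([-0.01642973, -0.0169936 , -0.01450737]), 'finger_gap': 85.20945507000083}
```

View pics/top0.png

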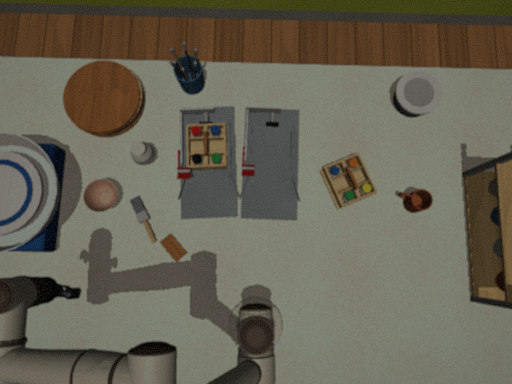

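View pics/side0.png

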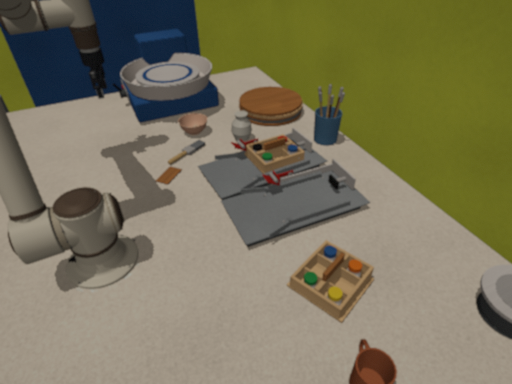

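View pics/wrist0.png

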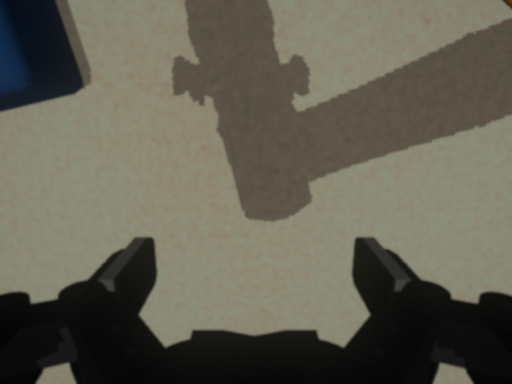

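The top view shows the empty bay at about columns 241–298, rows 108–219, with its mouth towards the robot. The loose carrier is at about (348,180) and the occupied bay at about (208,160). I'll enlarge the region to measure it.

Run:
```python
import cv2
im=cv2.imread("pics/top0.png")
cv2.imwrite("pics/top0a.png",cv2.resize(im[95:230,230:310],None,fx=4.4,fy=4.4,interpolation=cv2.INTER_CUBIC))
cv2.imwrite("pics/top0b.png",cv2.resize(im[145:215,310:385],None,fx=8,fy=8,interpolation=cv2.INTER_CUBIC))
```

```text
(no output)
```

View pics/top0a.png

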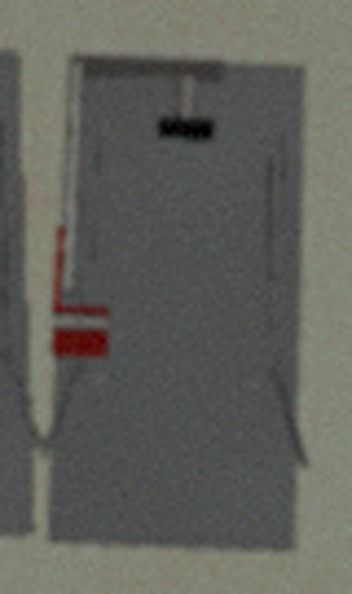

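View pics/top0b.png

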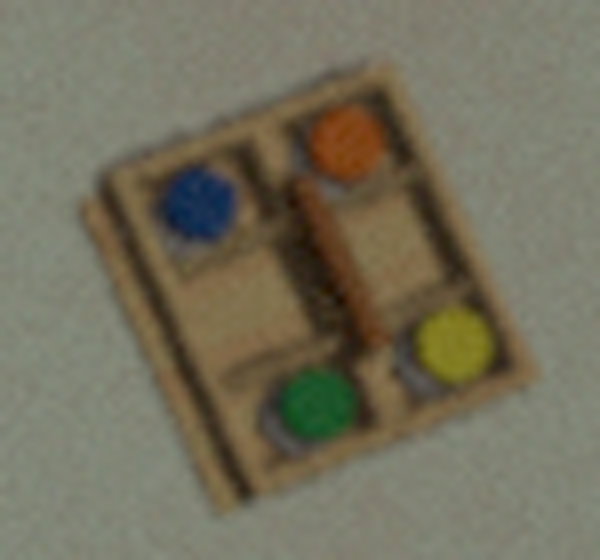

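```bash
cat > h.py <<'E'
import numpy as np
from rig import arm
def ray(name,px,z,m=None):
    m=m or arm.camera_model(name); K=np.array(m["camera_matrix"]);T=np.array(m["cam_to_world"])
    d=T[:3,:3]@np.linalg.solve(K,[px[0],px[1],1.]); o=T[:3,3]
    return (o+d*(z-o[2])/d[2])
def proj(name,P,m=None):
    m=m or arm.camera_model(name); K=np.array(m["camera_matrix"]);T=np.array(m["cam_to_world"])
    p=K@(T[:3,:3].T@(np.array(P,float)-T[:3,3])); return p[:2]/p[2]
E
python3 - <<'E'
from h import *
A=lambda x,y:((x+.5)/4.4+230-.5,(y+.5)/4.4+95-.5)
B=lambda x,y:((x+.5)/8+310-.5,(y+.5)/8+145-.5)
bl,br,tr,tl=[ray("top",A(*p),30) for p in [(50,541),(295,548),(303,66),(77,58)]]
for n,p in zip("bl br tr tl".split(),[bl,br,tr,tl]): print(n,p.round(1))
print(np.linalg.norm(bl-br),np.linalg.norm(tr-br))
u=tr-br; print("yaw",np.degrees(np.arctan2(u[1],u[0])))
v=bl-br; print("yaw from mouth",np.degrees(np.arctan2(v[1],v[0]))-90)
h=[ray("top",B(*p),85) for p in [(305,185),(375,340)]]
print("handle",h,np.mean(h,0),np.linalg.norm(h[0]-h[1]))
d=h[0]-h[1];print(np.degrees(np.arctan2(d[1],d[0])))
r=[ray("top",B(*p),50) for p in [(105,178),(385,68),(535,378),(245,495)]]
for q in r: print(q.round(1))
print(np.mean(r,0),[np.linalg.norm(r[i]-r[i-1]).round(1) for i in range(4)])
for i,j in ((1,2),(0,3)):
    d=r[i]-r[j];print(np.degrees(np.arctan2(d[1],d[0])))
for i,j in ((0,1),(3,2)):
    d=r[i]-r[j];print(np.degrees(np.arctan2(d[1],d[0]))-90)
print("catch R edge low", [ray("top",A(*p),75).round(1) for p in [(53,356),(107,356),(107,307)]])
E
```

```text
bl [396.1  62.8  30. ]
br [ 394.8 -150.    30. ]
tr [ 835.7 -155.2   30. ]
tl [838.1  50.8  30. ]
212.8482061983513 441.0049751355808
yaw -0.6814023821591304
yaw from mouth -0.3504464495308355
handle [array([ 587.92880804, -335.67719434,   85.        ]), array([ 514.32845499, -367.20231238,   85.        ])] [ 551.12863151 -351.43975336   85.        ] 80.06775278931465
23.186823414687098
[ 597.7 -247.4   50. ]
[ 655.8 -384.1   50. ]
[ 504.4 -452.7   50. ]
[ 444.8 -313.    50. ]
[ 550.67814845 -349.29163446   50.        ] [np.float64(166.3), np.float64(148.5), np.float64(166.2), np.float64(151.9)]
24.384371621838724
23.209196220164014
23.057217389671138
23.119668880103333
catch R edge low [array([550.4,  63.3,  75. ]), array([551.5,  17. ,  75. ]), array([594.7,  18. ,  75. ])]
```

The loose carrier comes out at about (551,-350), yaw about 23°, and its measured sizes agree within 4 mm. The bay origin is at about (670,-46), yaw about -0.6°. Next I'll move over the carrier for a wrist look.

```bash
cat >> h.py <<'E'
from scipy.spatial.transform import Rotation as R
def plan(tp,tyaw,n,show=True):
    s=arm.get_state(); p=np.array(s["tcp_pos"]); r=R.from_euler("xyz",s["eef_rot"],degrees=True)
    tr=R.from_euler("xyz",[180,0,tyaw],degrees=True)
    rv=(r.inv()*tr).as_rotvec(degrees=True)
    print("t",s["clock"],"pos",p.round(1),"rot",np.round(s["eef_rot"],2),"F",np.round(s["force"],1),"gap",round(s["finger_gap"],1))
    step=R.from_rotvec(rv/n,degrees=True); d=(np.array(tp,float)-p)/n
    print("total",np.linalg.norm(d*n).round(1),"rv",rv.round(2))
    for i in range(n):
        print((r.inv().apply(d)).round(1),(rv/n).round(2)); r=r*step
E
python3 -c "
from h import *
plan([470,100,260],5,16)"
```

```text
t 0.15 pos [138.6 609.  230.5] rot [179.9   -0.   -12.83] F [ 1.   0.4 -1.2] gap 85.2
total 608.1 rv [ 1.000e-01  1.000e-02 -1.783e+01]
[27.3 26.4 -1.8] [ 0.01  0.   -1.11]
[26.7 26.9 -1.8] [ 0.01  0.   -1.11]
[26.2 27.5 -1.8] [ 0.01  0.   -1.11]
[25.7 28.  -1.8] [ 0.01  0.   -1.11]
[25.1 28.5 -1.8] [ 0.01  0.   -1.11]
[24.6 28.9 -1.8] [ 0.01  0.   -1.11]
[24.  29.4 -1.8] [ 0.01  0.   -1.11]
[23.4 29.9 -1.8] [ 0.01  0.   -1.11]
[22.8 30.3 -1.8] [ 0.01  0.   -1.11]
[22.2 30.8 -1.8] [ 0.01  0.   -1.11]
[21.6 31.2 -1.8] [ 0.01  0.   -1.11]
[21.  31.6 -1.8] [ 0.01  0.   -1.11]
[20.4 32.  -1.8] [ 0.01  0.   -1.11]
[19.8 32.4 -1.8] [ 0.01  0.   -1.11]
[19.2 32.8 -1.8] [ 0.01  0.   -1.11]
[18.5 33.1 -1.8] [ 0.01  0.   -1.11]
```

Emit:
{"fn": "play_rows", "kwargs": {"increments": [27,26,-3,0,0,-1,0,27,27,-3,0,0,-1,0,26,27,-3,0,0,-1,0,26,28,-3,0,0,-1,0,25,28,-3,0,0,-1,0,25,29,-3,0,0,-1,0,24,29,-3,0,0,-1,0,23,30,-3,0,0,-1,0]}}

```text
clock: 0.95
tcp_pos: [305.9, 347.9, 251.5]
eef_rot: [179.5, 0.1, -4.1]
force: [0.2, 0.4, 0.3]
finger_gap: 85.6
```

```bash
python3 -c "
from h import *
print(arm.get_state()['joint_positions'].round(1))
plan([500,-50,260],10,10)"
```

```text
[ 68.9   5.4 -19.    0.1 -66.1  17. ]
t 0.95 pos [305.9 347.9 251.5] rot [ 1.7949e+02  7.0000e-02 -4.1000e+00] F [0.2 0.4 0.3] gap 85.6
total 442.8 rv [  0.5    0.14 -14.1 ]
[22.2 38.3 -0.5] [ 0.05  0.01 -1.41]
[21.2 38.8 -0.6] [ 0.05  0.01 -1.41]
[20.3 39.3 -0.6] [ 0.05  0.01 -1.41]
[19.3 39.8 -0.6] [ 0.05  0.01 -1.41]
[18.3 40.3 -0.7] [ 0.05  0.01 -1.41]
[17.3 40.7 -0.7] [ 0.05  0.01 -1.41]
[16.3 41.1 -0.7] [ 0.05  0.01 -1.41]
[15.3 41.5 -0.8] [ 0.05  0.01 -1.41]
[14.3 41.9 -0.8] [ 0.05  0.01 -1.41]
[13.2 42.2 -0.8] [ 0.05  0.01 -1.41]
```

Emit:
{"fn": "play_rows", "kwargs": {"increments": [22,40,-2,0,0,-1.5,0,21,41,-2,0,0,-1.5,0,20,42,-2,0,0,-1.5,0,19,42,-2,0,0,-1.5,0,18,43,-2,0,0,-1.5,0,16,44,-2,0,0,-1.5,0,14,44,-2,0,0,-1.5,0,12,44,-2,0,0,-1.5,0]}}

```text
clock: 1.75
tcp_pos: [459.6, -3.2, 271.1]
eef_rot: [179.6, 0.1, 8.7]
force: [0.2, 1.4, 0.7]
finger_gap: 85.5
```

```bash
python3 -c "
from h import *
plan([490,-340,270],23.4,10)"
```

```text
t 1.75 pos [459.6  -3.2 271.1] rot [1.7962e+02 5.0000e-02 8.6800e+00] F [0.2 1.4 0.7] gap 85.5
total 338.2 rv [  0.37   0.1  -14.72]
[-2.1 33.8  0.3] [ 0.04  0.01 -1.47]
[-2.9 33.7  0.3] [ 0.04  0.01 -1.47]
[-3.8 33.6  0.3] [ 0.04  0.01 -1.47]
[-4.7 33.5  0.3] [ 0.04  0.01 -1.47]
[-5.5 33.4  0.2] [ 0.04  0.01 -1.47]
[-6.4 33.2  0.2] [ 0.04  0.01 -1.47]
[-7.2 33.   0.2] [ 0.04  0.01 -1.47]
[-8.1 32.8  0.2] [ 0.04  0.01 -1.47]
[-8.9 32.6  0.2] [ 0.04  0.01 -1.47]
[-9.8 32.4  0.1] [ 0.04  0.01 -1.47]
```

Run:
```python
from h import *
import cv2,pickle
arm.get_image("wrist")
m=arm.camera_model("wrist");im=arm.get_image("wrist");m2=arm.camera_model("wrist")
print(np.array(m["cam_to_world"])[:3,3],np.array(m2["cam_to_world"])[:3,3])
pickle.dump(m,open("wbay.pkl","wb"))
cv2.imwrite("pics/wbay.png",im[:,:,::-1])
print(arm.get_state()["tcp_pos"])
```

```text
[524.66029987   3.37529427 413.85547891] [523.82496741   5.47748496 413.3219303 ]
[460.30318084  -5.53821098 270.78430465]
```

View pics/wbay.png

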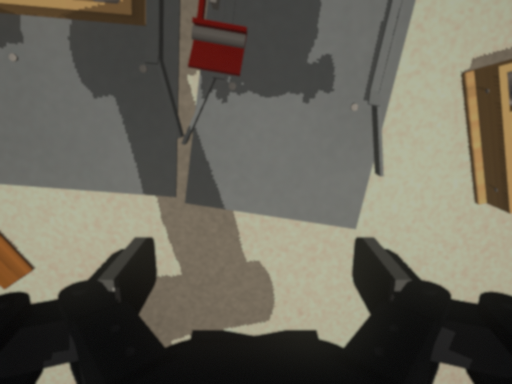

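The wrist view of the bay shows the deck front corners at (184,203) and (357,228), and the flare ends at (184,140) and (379,175). The right side edge runs up to (411,0).

Run:
```python
from h import *
import cv2,pickle
m=pickle.load(open("wbay.pkl","rb"))
for p,z in [((184,203),30),((357,228),30),((411,0),30),((184,140),48),((379,175),48),((374,105),48),((216,80),48)]:
    print(p,ray("wrist",p,z,m).round(1))
a,b,c=[ray("wrist",p,30,m) for p in [(184,203),(357,228),(411,0)]]
print(np.linalg.norm(a-b),(a+b)/2, np.degrees(np.arctan2(*(a-b)[1::-1]))-90,np.degrees(np.arctan2(*(c-b)[1::-1])))
im=cv2.imread("pics/wbay.png")
cv2.imwrite("pics/wbay_z.png",cv2.resize(im[0:240,150:430],None,fx=2.5,fy=2.5,interpolation=cv2.INTER_CUBIC))
```

```text
(184, 203) [392.2  67.1  30. ]
(357, 228) [ 390.3 -150.8   30. ]
(411, 0) [ 650.1 -149.1   30. ]
(184, 140) [471.5  70.8  48. ]
(379, 175) [ 463.8 -153.9   48. ]
(374, 105) [ 538.9 -129.5   48. ]
(216, 80) [539.6  43.   48. ]
217.8781658978161 [391.23901214 -41.83321996  30.        ] -0.5068630524617106 0.3764530427824405
```

View pics/wbay_z.png

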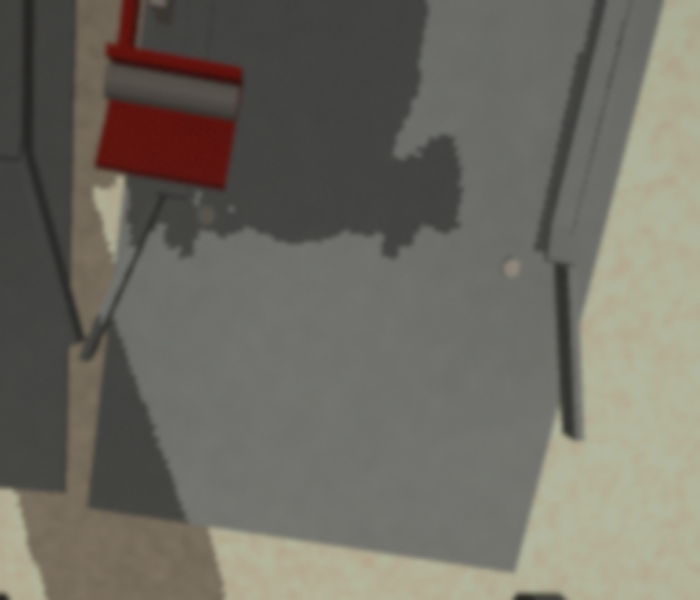

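Emit:
{"fn": "play_rows", "kwargs": {"increments": [-2,38,0,0,0,-1.6,0,-3,38,0,0,0,-1.6,0,-4,38,0,0,0,-1.6,0,-5,38,0,0,0,-1.6,0,-6,38,0,0,0,-1.6,0,-7,38,0,0,0,-1.6,0,-8,38,0,0,0,-1.6,0,-9,38,0,0,0,-1.6,0]}}

```text
clock: 2.65
tcp_pos: [492.2, -316.7, 271.1]
eef_rot: [179.8, 0.2, 22.0]
force: [0.7, -0.3, -0.0]
finger_gap: 85.3
```

Emit:
{"fn": "play_rows", "kwargs": {"increments": [-7,34,0,0,0,-1.5,0,-6,25,0,0,0,-1,0,-2,10,0,0,0,0,0,0,0,0,0,0,0,0,0,0,0,0,0,0,0,0,0,0,0,0,0,0,0,0,0,0,0,0,0,0,0,0,0,0,0,0]}}

```text
clock: 3.45
tcp_pos: [505.8, -385.9, 268.5]
eef_rot: [-179.9, 0.4, 24.6]
force: [-0.3, 0.4, 0.3]
finger_gap: 85.5
```

Run:
```python
from h import *
import cv2,pickle
m=arm.camera_model("wrist");im=arm.get_image("wrist");m2=arm.camera_model("wrist")
print(np.array(m["cam_to_world"])[:3,3],np.array(m2["cam_to_world"])[:3,3])
pickle.dump(m,open("wcar.pkl","wb"))
cv2.imwrite("pics/wcar.png",im[:,:,::-1])
s=arm.get_state();print(s["tcp_pos"],s["eef_rot"])
```

```text
[ 564.95289471 -358.11338519  410.70394297] [ 564.96455707 -358.1427302   410.8346036 ]
[ 505.82118631 -385.95255289  268.57481337] [-179.88425459    0.36442792   24.55412282]
```

View pics/wcar.png

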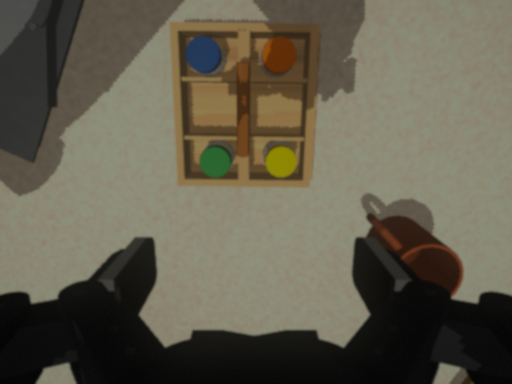

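The carrier is in the wrist view with its handle from (243,62) to (243,156), and its rim corners are near (172,25), (319,26), (309,186) and (180,185). I'll refine these on an enlarged crop.

Run:
```python
import cv2
im=cv2.imread("pics/wcar.png")
cv2.imwrite("pics/wcar_z.png",cv2.resize(im[15:195,160:330],None,fx=3.3,fy=3.3,interpolation=cv2.INTER_CUBIC))
```

```text
(no output)
```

View pics/wcar_z.png

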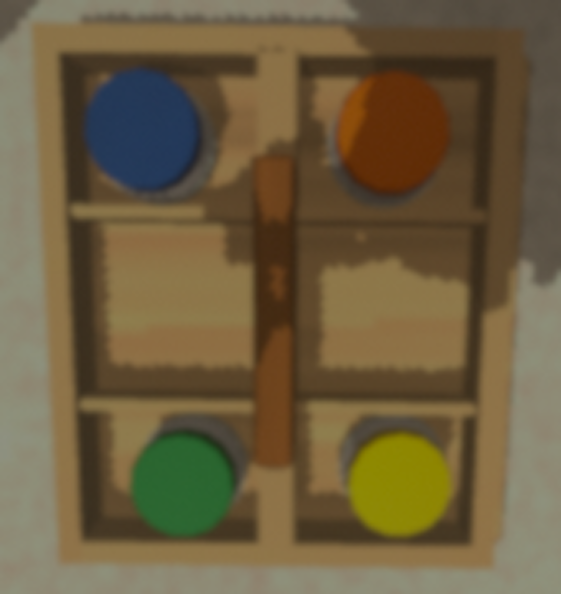

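Run:
```python
from h import *
import pickle
m=pickle.load(open("wcar.pkl","rb"))
B=lambda p:((p[0]+.5)/3.3+159.5,(p[1]+.5)/3.3+14.5)
h=[ray("wrist",B(p),85,m) for p in [(273,157),(274,466)]]
d=h[0]-h[1];print("handle",np.mean(h,0),np.linalg.norm(d),np.degrees(np.arctan2(d[1],d[0])))
r=[ray("wrist",B(p),50,m) for p in [(60,54),(496,57),(472,544),(83,542)]]
print(np.mean(r,0),[np.linalg.norm(r[i]-r[i-1]).round(1) for i in range(4)])
for i,j in ((1,2),(0,3)):
    d=r[i]-r[j];print(np.degrees(np.arctan2(d[1],d[0])))
for i,j in ((0,1),(3,2)):
    d=r[i]-r[j];print(np.degrees(np.arctan2(d[1],d[0]))-90)
hm=np.mean(h,0)
plan([550.5,-350.5,120],24.2,8)
```

```text
handle [ 549.34599713 -352.20717018   85.        ] 88.12605188071406 24.184813030700273
[ 549.33957173 -352.31852703   50.        ] [np.float64(153.5), np.float64(133.3), np.float64(153.3), np.float64(133.5)]
24.03535640295862
23.9467677571216
24.143173032915186
24.25470180674718
t 3.5 pos [ 505.8 -386.   268.6] rot [-179.88    0.36   24.55] F [-1.  -0.2 -0.2] gap 85.6
total 159.1 rv [-0.11  0.36  0.35]
[ 7.  -1.7 18.5] [-0.01  0.05  0.04]
[ 7.  -1.7 18.5] [-0.01  0.05  0.04]
[ 7.  -1.7 18.5] [-0.01  0.05  0.04]
[ 7.  -1.7 18.5] [-0.01  0.05  0.04]
[ 7.  -1.7 18.6] [-0.01  0.05  0.04]
[ 7.  -1.7 18.6] [-0.01  0.05  0.04]
[ 6.9 -1.7 18.6] [-0.01  0.05  0.04]
[ 6.9 -1.7 18.6] [-0.01  0.05  0.04]
```

The handle and rim measurements agree: centre (549.3,-352.3), yaw 24.1°, and sizes within 2 mm. Now I'll descend in stages.

Emit:
{"fn": "play_rows", "kwargs": {"increments": [8,-1.5,20,0,0,0,0,8,-1.5,20,0,0,0,0,8,-1.5,20,0,0,0,0,8,-1.5,20,0,0,0,0,8,-1.5,20,0,0.1,0.1,0,8,-1.5,20,0,0.1,0.1,0,6,-1,16,0,0.1,0.1,0,2,0,8,0,0.1,0.1,0]}}

```text
clock: 4.3
tcp_pos: [556.1, -351.2, 125.5]
eef_rot: [179.6, -0.5, 24.3]
force: [0.1, -0.5, 0.4]
finger_gap: 85.7
```

Run:
```python
from h import *
plan([549.4,-352.2,53],24.1,7)
```

```text
t 4.3 pos [ 556.1 -351.2  125.5] rot [179.61  -0.46  24.32] F [ 0.1 -0.5  0.4] gap 85.7
total 72.8 rv [ 0.39 -0.46  0.21]
[-1.  -0.3 10.3] [ 0.06 -0.07  0.03]
[-1.  -0.3 10.3] [ 0.06 -0.07  0.03]
[-1.  -0.3 10.3] [ 0.06 -0.07  0.03]
[-1.  -0.3 10.3] [ 0.06 -0.07  0.03]
[-1.  -0.3 10.3] [ 0.06 -0.07  0.03]
[-1.  -0.3 10.3] [ 0.06 -0.07  0.03]
[-0.9 -0.3 10.4] [ 0.06 -0.07  0.03]
```

Emit:
{"fn": "play_rows", "kwargs": {"increments": [-3,-0.5,6,0.2,-0.2,0,0,-3,-0.5,10,0.2,-0.2,0,0,-2,-0.5,10,0,-0.1,0.1,0,-1,-0.3,10,0,0,0.1,0,0,0,9,0,0,0,0,0,0,7,0,0,0,0,0,0,4,0,0,0,0,0,0,0,0,0,0,0]}}

```text
clock: 5.1
tcp_pos: [546.2, -354.2, 66.1]
eef_rot: [180.0, 0.0, 24.1]
force: [-0.2, -0.1, -1.0]
finger_gap: 85.3
```

Run:
```python
from h import *
plan([549.4,-352.2,53],24.1,4)
```

```text
t 5.1 pos [ 546.2 -354.2   66.1] rot [1.7997e+02 4.0000e-02 2.4070e+01] F [-0.2 -0.1 -1. ] gap 85.3
total 13.6 rv [ 0.03  0.04 -0.03]
[ 0.9 -0.1  3.3] [ 0.01  0.01 -0.01]
[ 0.9 -0.1  3.3] [ 0.01  0.01 -0.01]
[ 0.9 -0.1  3.3] [ 0.01  0.01 -0.01]
[ 0.9 -0.1  3.3] [ 0.01  0.01 -0.01]
```

Emit:
{"fn": "play_rows", "kwargs": {"increments": [1.5,0,5,0,0,0,0,1,0,4,0,0,0,0,1,0,3,0,0,0,0,0.5,0,1,0,0,0,0,0,0,0.5,0,0,0,0,0,0,0,0,0,0,0,0,0,0,0,0,0,0,0,0,0,0,0,0,0]}}

```text
clock: 5.9
tcp_pos: [551.4, -352.7, 52.8]
eef_rot: [179.8, -0.1, 24.1]
force: [0.1, 0.3, 0.2]
finger_gap: 85.3
```

Emit:
{"fn": "play_rows", "kwargs": {"increments": [-1,0,0,0,0,0,0.6,-0.5,0,0,0,0,0,0.8,0,0,0,0,0,0,1,0,0,0,0,0,0,1,0,0,0,0,0,0,1,0,0,0,0,0,0,1,0,0,0,0,0,0,1,0,0,0,0,0,0,1], "grip_force": 80}}

```text
clock: 6.7
tcp_pos: [549.9, -353.3, 53.4]
eef_rot: [179.8, -0.1, 24.1]
force: [0.1, 0.3, 0.5]
finger_gap: 10.8
```

The grasp is confirmed (gap 10.8 mm on the 12 mm panel). Lifting slowly.

Emit:
{"fn": "play_rows", "kwargs": {"increments": [0,0,-2,0,0,0,1,0,0,-4,0,0,0,1,0,0,-7,0,0,0,1,0,0,-12,0,0,0,1,0,0,-16,0,0,0,1,0,0,-16,0,0,0,1,0,0,-16,0,0,0,1,0,0,-12,0,0,0,1]}}

```text
clock: 7.5
tcp_pos: [542.9, -349.8, 133.3]
eef_rot: [-179.1, 0.7, 23.9]
force: [-0.3, 0.1, -7.9]
finger_gap: 10.7
```

Run:
```python
from h import *
plan([428,-43,145],-0.4,16)
```

```text
t 7.5 pos [ 542.9 -349.8  133.3] rot [-179.07    0.68   23.86] F [-0.3  0.1 -7.9] gap 10.7
total 327.8 rv [-0.77  0.87 24.25]
[  1.2 -20.5  -0.4] [-0.05  0.05  1.52]
[  0.6 -20.5  -0.4] [-0.05  0.05  1.52]
[  0.1 -20.5  -0.4] [-0.05  0.05  1.52]
[ -0.4 -20.5  -0.5] [-0.05  0.05  1.52]
[ -1.  -20.5  -0.5] [-0.05  0.05  1.52]
[ -1.5 -20.4  -0.5] [-0.05  0.05  1.52]
[ -2.1 -20.4  -0.5] [-0.05  0.05  1.52]
[ -2.6 -20.3  -0.5] [-0.05  0.05  1.52]
[ -3.1 -20.2  -0.6] [-0.05  0.05  1.52]
[ -3.7 -20.1  -0.6] [-0.05  0.05  1.52]
[ -4.2 -20.   -0.6] [-0.05  0.05  1.52]
[ -4.7 -19.9  -0.6] [-0.05  0.05  1.52]
[ -5.3 -19.8  -0.6] [-0.05  0.05  1.52]
[ -5.8 -19.6  -0.7] [-0.05  0.05  1.52]
[ -6.3 -19.5  -0.7] [-0.05  0.05  1.52]
[ -6.8 -19.3  -0.7] [-0.05  0.05  1.52]
```

Weight on the wrist is 7.9 N, as expected. Carrying to above the mouth.

Emit:
{"fn": "play_rows", "kwargs": {"increments": [-1,-6,0,-0.2,0.2,0.5,1,-1,-12,0,-0.2,0.2,1,1,-2,-18,0,-0.2,0.2,1.5,1,-2,-22,-1,-0.1,0.1,1.5,1,-3,-24,-1,0,0,1.7,1,-3,-24,-1,0,0,1.7,1,-3,-24,-1,0,0,1.7,1,-4,-24,-1,0,0,1.7,1]}}

```text
clock: 8.3
tcp_pos: [469.6, -204.5, 137.7]
eef_rot: [-179.7, 0.0, 11.6]
force: [0.0, 1.0, -6.9]
finger_gap: 10.6
```

Run:
```python
from h import *
plan([428,-43,145],-0.4,8)
```

```text
t 8.3 pos [ 469.6 -204.5  137.7] rot [-1.7969e+02  2.0000e-02  1.1570e+01] F [ 0.   1.  -6.9] gap 10.6
total 166.9 rv [-0.31  0.06 11.97]
[ -1.  -20.8  -0.8] [-0.04  0.01  1.5 ]
[ -1.6 -20.8  -0.8] [-0.04  0.01  1.5 ]
[ -2.1 -20.7  -0.8] [-0.04  0.01  1.5 ]
[ -2.7 -20.7  -0.8] [-0.04  0.01  1.5 ]
[ -3.2 -20.6  -0.9] [-0.04  0.01  1.5 ]
[ -3.8 -20.5  -0.9] [-0.04  0.01  1.5 ]
[ -4.3 -20.4  -0.9] [-0.04  0.01  1.5 ]
[ -4.8 -20.3  -0.9] [-0.04  0.01  1.5 ]
```

Emit:
{"fn": "play_rows", "kwargs": {"increments": [-1,-24,-1,0,0,1.6,1,-2,-24,-1,0,0,1.6,1,-2,-24,-1,0,0,1.6,1,-3,-22,-1,0,0,1.6,1,-3,-18,-1,0,0,1.5,1,-4,-14,-1,0,0,1.2,1,-4,-9,-1,0,0,0.8,1,-4,-5,0,0,0,0.5,1]}}

```text
clock: 9.1
tcp_pos: [417.6, -58.9, 144.6]
eef_rot: [-179.5, 0.3, 0.6]
force: [0.2, -0.2, -8.5]
finger_gap: 10.7
```

Emit:
{"fn": "play_rows", "kwargs": {"increments": [0,0,0,0,0,0,1,0,0,0,0,0,0,1,0,0,0,0,0,0,1,0,0,0,0,0,0,1,0,0,0,0,0,0,1,0,0,0,0,0,0,1,0,0,0,0,0,0,1,0,0,0,0,0,0,1]}}

```text
clock: 9.9
tcp_pos: [416.4, -60.1, 144.2]
eef_rot: [-179.5, 0.4, 0.5]
force: [0.4, -0.0, -7.5]
finger_gap: 10.9
```

Run:
```python
from h import *
import cv2,pickle
for n in ("wrist","top","side"):
    m=arm.camera_model(n);im=arm.get_image(n)
    pickle.dump(m,open(n+"2.pkl","wb"))
    cv2.imwrite(f"pics/{n}2.png",im[:,:,::-1])
plan([428,-43,145],-0.4,8)
```

```text
t 10.05 pos [416.3 -60.  144.2] rot [-179.47    0.38    0.49] F [ 0.6  0.1 -8.1] gap 10.8
total 20.6 rv [-0.53  0.39  0.89]
[ 1.5 -2.1 -0.1] [-0.07  0.05  0.11]
[ 1.5 -2.1 -0.1] [-0.07  0.05  0.11]
[ 1.5 -2.1 -0.1] [-0.07  0.05  0.11]
[ 1.5 -2.1 -0.1] [-0.07  0.05  0.11]
[ 1.5 -2.1 -0.1] [-0.07  0.05  0.11]
[ 1.5 -2.1 -0.1] [-0.07  0.05  0.11]
[ 1.4 -2.1 -0.1] [-0.07  0.05  0.11]
[ 1.4 -2.1 -0.1] [-0.07  0.05  0.11]
```

View pics/wrist2.png

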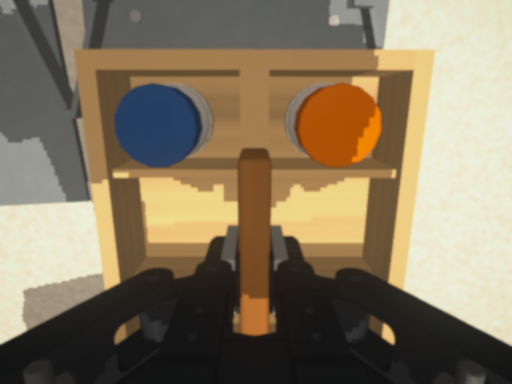

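View pics/side2.png

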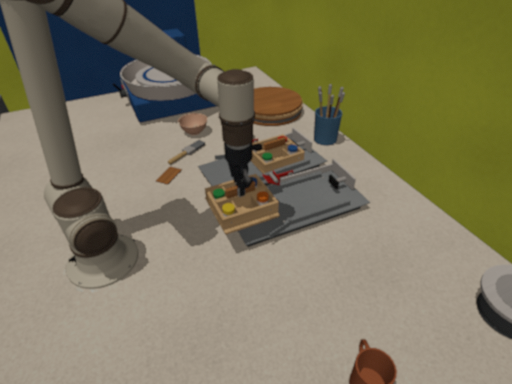

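The carrier hangs level with its jars standing, and the side view agrees. Now I'll pin down the bay's centreline from the screw heads and wall features in both wrist pictures.

Run:
```python
import cv2
im=cv2.imread("pics/wrist2.png")
cv2.imwrite("pics/wrist2z.png",cv2.resize(im[0:120,60:440],None,fx=2.1,fy=2.1,interpolation=cv2.INTER_CUBIC))
im=cv2.imread("pics/wbay.png")
cv2.imwrite("pics/wbay_z2.png",cv2.resize(im[0:130,170:430],None,fx=3,fy=3,interpolation=cv2.INTER_CUBIC))
im=cv2.imread("pics/top2.png")
cv2.imwrite("pics/top2z.png",cv2.resize(im[95:240,230:310],None,fx=4.1,fy=4.1,interpolation=cv2.INTER_CUBIC))
```

```text
(no output)
```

View pics/wrist2z.png

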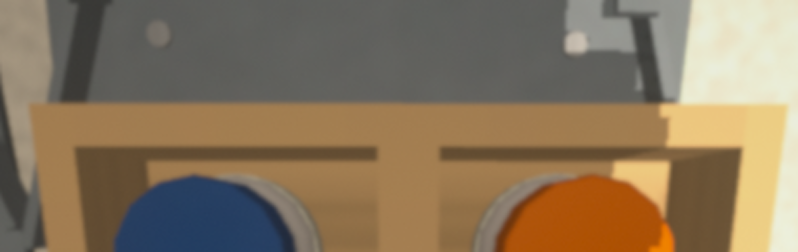

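View pics/wbay_z2.png

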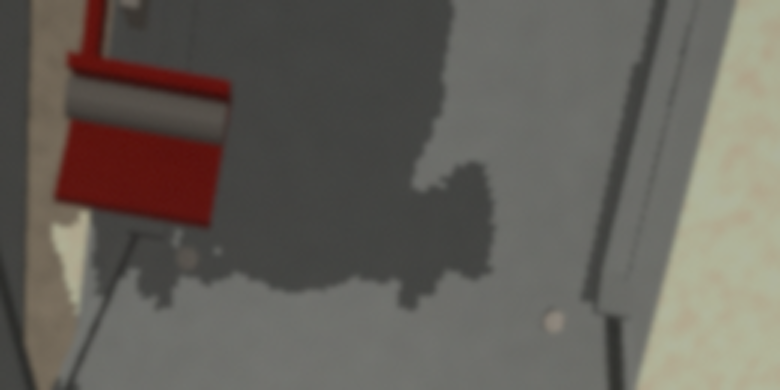

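View pics/top2z.png

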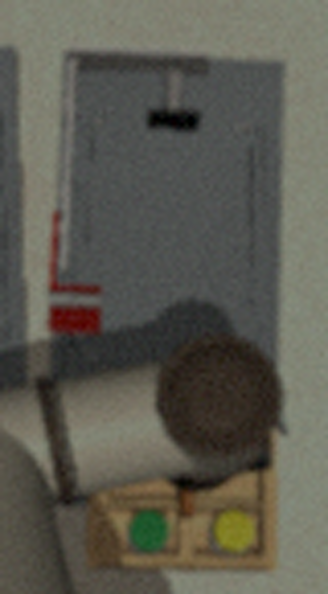

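Run:
```python
from h import *
import pickle
mb=pickle.load(open("wbay.pkl","rb"));m2=pickle.load(open("wrist2.pkl","rb"))
Z=lambda p:((p[0]+.5)/3+169.5,(p[1]+.5)/3-.5)
W=lambda p:((p[0]+.5)/2.1+59.5,(p[1]+.5)/2.1-.5)
T=lambda p:((p[0]+.5)/4.1+229.5,(p[1]+.5)/4.1+94.5)
def ang(d): return np.degrees(np.arctan2(d[1],d[0])).round(2)
for nm,f,m,ps in [("bay",Z,mb,[(187,259),(553,321)]),("w2",W,m2,[(158,34),(575,43)])]:
    a,b=[ray("wrist",f(p),30,m) for p in ps]; print(nm,a.round(1),b.round(1),((a+b)/2).round(1),ang(a-b)-90)
a,b=[ray("wrist",Z(p),47,mb) for p in [(598,300),(668,0)]]; print("lip R",a.round(1),b.round(1),ang(b-a))
a,b=[ray("wrist",Z(p),30,mb) for p in [(640,380),(737,0)]]; print("deck R",a.round(1),b.round(1),ang(b-a))
for z in (85,89,93):
  a,b=[ray("wrist",Z(p),z,mb) for p in [(55,198),(210,226)]]; print("catch front z",z,a.round(1),b.round(1),ang(a-b)-90)
# buffer pad front face: top camera, pad top z=30+34+15=79
for z in (64,79):
  print("pad",z,[ray("top",T(p),z).round(1) for p in [(148,128),(199,129),(148,110),(199,112)]])
# handle top in wrist2: expects y offset 0 
print("handle front end", ray("wrist",(255,152),144.2-53+85,m2))
```

```text
bay [536.6  26.5  30. ] [ 534.5 -113.9   30. ] [535.6 -43.7  30. ] -0.8499999999999943
w2 [537.1  27.2  30. ] [ 535.2 -113.9   30. ] [536.1 -43.4  30. ] -0.7900000000000063
lip R [ 543.7 -123.2   47. ] [ 642.  -123.6   47. ] -0.24
deck R [ 517.8 -152.1   30. ] [ 651.  -153.5   30. ] -0.59
catch front z 85 [547.   66.5  85. ] [545.9  17.3  85. ] -1.3400000000000034
catch front z 89 [546.7  65.8  89. ] [545.6  17.1  89. ] -1.3400000000000034
catch front z 93 [546.5  65.   93. ] [545.3  16.9  93. ] -1.3400000000000034
pad 64 [array([752.4, -24.3,  64. ]), array([752.6, -72.6,  64. ]), array([770.3, -23.9,  64. ]), array([769.5, -72.4,  64. ])]
pad 79 [array([747.1, -23.9,  79. ]), array([747.3, -71.8,  79. ]), array([764.8, -23.6,  79. ]), array([764. , -71.5,  79. ])]
handle front end [463.84974634 -59.7131297  176.2       ]
```

The bay centreline is y = -43.5 - 0.0105·(x-536), yaw about -0.6°, origin x about 668. Both pictures agree within 1 mm. Next is aligning above the mouth and lowering.

Run:
```python
from h import *
plan([427,-42.4,115],-0.6,7)
```

```text
t 10.05 pos [416.3 -60.  144.2] rot [-179.47    0.38    0.49] F [ 0.6  0.1 -8.1] gap 10.8
total 35.7 rv [-0.53  0.39  1.09]
[ 1.6 -2.5  4.2] [-0.08  0.06  0.16]
[ 1.6 -2.5  4.2] [-0.08  0.06  0.16]
[ 1.5 -2.5  4.2] [-0.08  0.06  0.16]
[ 1.5 -2.5  4.2] [-0.08  0.06  0.16]
[ 1.5 -2.5  4.2] [-0.08  0.06  0.16]
[ 1.5 -2.5  4.2] [-0.08  0.06  0.16]
[ 1.5 -2.5  4.2] [-0.08  0.06  0.16]
```

Emit:
{"fn": "play_rows", "kwargs": {"increments": [2,-3,3,-0.1,0.1,0.2,1,2,-3,5,-0.1,0.1,0.2,1,2,-3,6,-0.1,0.1,0.2,1,2,-3,5,-0.1,0.1,0.2,1,1,-3,4,-0.1,0,0.2,1,1,-2,3,0,0,0.1,1,1,-1,2,0,0,0,1,0,0,0,0,0,0,1]}}

```text
clock: 10.85
tcp_pos: [428.4, -39.8, 113.3]
eef_rot: [180.0, 0.0, -0.6]
force: [-0.7, -0.4, -7.5]
finger_gap: 10.7
```

Run:
```python
from h import *
plan([427,-42.4,95],-0.6,7)
```

```text
t 10.85 pos [428.4 -39.8 113.3] rot [179.96   0.    -0.65] F [-0.7 -0.4 -7.5] gap 10.7
total 18.5 rv [ 0.04  0.   -0.05]
[-0.2  0.4  2.6] [ 0.01  0.   -0.01]
[-0.2  0.4  2.6] [ 0.01  0.   -0.01]
[-0.2  0.4  2.6] [ 0.01  0.   -0.01]
[-0.2  0.4  2.6] [ 0.01  0.   -0.01]
[-0.2  0.4  2.6] [ 0.01  0.   -0.01]
[-0.2  0.4  2.6] [ 0.01  0.   -0.01]
[-0.2  0.4  2.6] [ 0.01  0.   -0.01]
```

Emit:
{"fn": "play_rows", "kwargs": {"increments": [-0.5,0.5,3,0,0,0,1,-0.5,0.5,4,0,0,0,1,0,0.5,4,0,0,0,1,0,0.5,4,0,0,0,1,0,0.3,3,0,0,0,1,0,0,2,0,0,0,1,0,0,1,0,0,0,1,0,0,0,0,0,0,1]}}

```text
clock: 11.65
tcp_pos: [427.7, -42.7, 90.8]
eef_rot: [180.0, -0.0, -0.7]
force: [0.1, -0.0, -8.1]
finger_gap: 10.8
```

Emit:
{"fn": "play_rows", "kwargs": {"increments": [0,0,1,0,0,0,1,0,0,1,0,0,0,1,0,0,1,0,0,0,1,0,0,1,0,0,0,1,0,0,0.5,0,0,0,1,0,0,0.5,0,0,0,1,0,0,0,0,0,0,1,0,0,0,0,0,0,1]}}

```text
clock: 12.45
tcp_pos: [428.3, -42.5, 85.8]
eef_rot: [180.0, -0.1, -0.7]
force: [-0.2, 0.1, -8.1]
finger_gap: 10.7
```

Emit:
{"fn": "play_rows", "kwargs": {"increments": [0,0,0.6,0,0,0,1,0,0,0.6,0,0,0,1,0,0,0.6,0,0,0,1,0,0,0.6,0,0,0,1,0,0,0.4,0,0,0,1,0,0,0,0,0,0,1,0,0,0,0,0,0,1,0,0,0,0,0,0,1]}}

```text
clock: 13.25
tcp_pos: [428.6, -42.5, 83.3]
eef_rot: [180.0, -0.2, -0.6]
force: [-0.3, 1.3, -6.9]
finger_gap: 10.7
```

Emit:
{"fn": "play_rows", "kwargs": {"increments": [0,0,0.4,0,0,0,1,0,0,0.4,0,0,0,1,0,0,0.4,0,0,0,1,0,0,0,0,0,0,1,0,0,0,0,0,0,1,0,0,0,0,0,0,1,0,0,0,0,0,0,1,0,0,0,0,0,0,1]}}

```text
clock: 14.05
tcp_pos: [428.6, -42.5, 83.3]
eef_rot: [180.0, -0.2, -0.6]
force: [-1.8, 0.5, -2.3]
finger_gap: 11.2
```

The carrier is on the deck (vertical load down from -8 N to -2.3 N). Starting the slide.

Emit:
{"fn": "play_rows", "kwargs": {"increments": [2,0,0,0,0,0,1,3,0,0,0,0,0,1,4,0,0,0,0,0,1,4,0,0,0,0,0,1,4,0,0,0,0,0,1,4,0,0,0,0,0,1,4,0,0,0,0,0,1,4,0,0,0,0,0,1]}}

```text
clock: 14.85
tcp_pos: [458.5, -43.5, 83.3]
eef_rot: [179.9, -0.0, -0.6]
force: [-4.0, 0.7, -1.0]
finger_gap: 10.7
```

Emit:
{"fn": "play_rows", "kwargs": {"increments": [4,-0.2,0,0,0,0,1,4,-0.2,0,0,0,0,1,4,-0.2,0,0,0,0,1,4,-0.2,0,0,0,0,1,4,0,0,0,0,0,1,4,0,0,0,0,0,1,4,0,0,0,0,0,1,4,0,0,0,0,0,1]}}

```text
clock: 15.65
tcp_pos: [488.1, -44.1, 83.8]
eef_rot: [179.8, 0.6, -0.5]
force: [-7.7, 0.4, 4.0]
finger_gap: 10.9
```

Emit:
{"fn": "play_rows", "kwargs": {"increments": [2,-0.5,0,0,0.2,0,1,3,-0.5,0,0,0.2,0,1,3,-0.4,0,0,0.1,0,1,3,-0.3,0,0,0.1,0,1,3,-0.2,0,0,0,0,1,3,-0.2,0,0,0,0,1,3,-0.1,0,0,0,0,1,2,0,0,0,0,0,1]}}

```text
clock: 16.45
tcp_pos: [505.6, -43.5, 84.1]
eef_rot: [179.7, 0.7, -0.3]
force: [-4.5, 0.2, 0.2]
finger_gap: 10.7
```

Run:
```python
from h import *
import cv2
w=arm.get_image("wrist");s=arm.get_image("side")
cv2.imwrite("pics/w3.png",w[:,:,::-1]);cv2.imwrite("pics/s3.png",cv2.resize(s[100:260,170:390,::-1],None,fx=3.5,fy=3.5,interpolation=cv2.INTER_CUBIC))
```

```text
(no output)
```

View pics/w3.png

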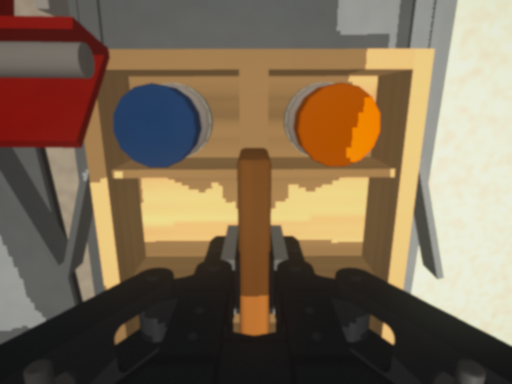

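View pics/s3.png

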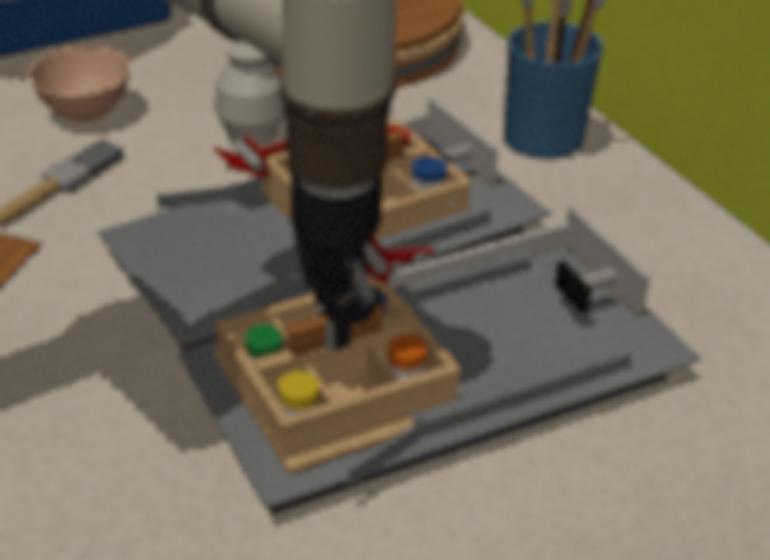

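The catch has ridden up onto the left rim (front corner near (105,55) in the wrist picture), and the jars stand. Carrying on with the slide.

Emit:
{"fn": "play_rows", "kwargs": {"increments": [3,-0.1,0,0.1,0.2,0.1,1,4,-0.1,0,0.1,0.2,0.1,1,4,0,0,0,0.2,0.1,1,4,0,0,0,0.1,0,1,4,0,0,0,0,0,1,4,0,0,0,0,0,1,4,0,0,0,0,0,1,4,0,0,0,0,0,1]}}

```text
clock: 17.35
tcp_pos: [536.7, -43.9, 83.4]
eef_rot: [179.8, 0.2, -0.7]
force: [-4.4, 0.7, 0.0]
finger_gap: 11.2
```

Emit:
{"fn": "play_rows", "kwargs": {"increments": [4,-0.2,0,0,0,0,1,4,-0.2,0,0,0,0,1,4,-0.1,0,0,0,0,1,4,-0.1,0,0,0,0,1,4,-0.1,0,0,0,0,1,4,0,0,0,0,0,1,4,0,0,0,0,0,1,4,0,0,0,0,0,1]}}

```text
clock: 18.15
tcp_pos: [571.6, -43.8, 83.4]
eef_rot: [179.8, 0.2, -0.7]
force: [-5.0, -0.4, 0.6]
finger_gap: 10.8
```

Emit:
{"fn": "play_rows", "kwargs": {"increments": [4,-0.1,0,0,0,0,1,4,-0.1,0,0,0,0,1,4,0,0,0,0,0,1,4,0,0,0,0,0,1,4,0,0,0,0,0,1,4,0,0,0,0,0,1,4,0,0,0,0,0,1,4,0,0,0,0,0,1]}}

```text
clock: 18.95
tcp_pos: [606.8, -43.9, 83.4]
eef_rot: [179.8, 0.2, -0.6]
force: [-5.0, -0.1, 0.4]
finger_gap: 10.7
```

Emit:
{"fn": "play_rows", "kwargs": {"increments": [4,0,0,0,0,0,1,4,0,0,0,0,0,1,4,0,0,0,0,0,1,4,0,0,0,0,0,1,4,0,0,0,0,0,1,3,0,0,0,0,0,1,2,0,0,0,0,0,1,1,0,0,0,0,0,1]}}

```text
clock: 19.75
tcp_pos: [636.0, -44.2, 83.4]
eef_rot: [179.8, 0.2, -0.6]
force: [-5.4, 0.1, 1.4]
finger_gap: 10.8
```

Emit:
{"fn": "play_rows", "kwargs": {"increments": [1,0,0,0,0,0,1,1,0,0,0,0,0,1,1,0,0,0,0,0,1,1,0,0,0,0,0,1,1,0,0,0,0,0,1,1,0,0,0,0,0,1,0.5,0,0,0,0,0,1,0,0,0,0,0,0,1]}}

```text
clock: 20.55
tcp_pos: [642.8, -44.3, 83.4]
eef_rot: [179.8, 0.2, -0.6]
force: [-5.3, 0.1, 0.2]
finger_gap: 11.1
```

Emit:
{"fn": "play_rows", "kwargs": {"increments": [1,0,0,0,0,0,1,1,0,0,0,0,0,1,1,0,0,0,0,0,1,1,0,0,0,0,0,1,0.5,0,0,0,0,0,1,0.5,0,0,0,0,0,1,0,0,0,0,0,0,1,0,0,0,0,0,0,1]}}

```text
clock: 21.35
tcp_pos: [647.7, -44.3, 83.4]
eef_rot: [179.8, 0.2, -0.6]
force: [-4.2, -0.4, 0.1]
finger_gap: 10.7
```

Emit:
{"fn": "play_rows", "kwargs": {"increments": [1,0,0,0,0,0,1,1,0,0,0,0,0,1,1,0,0,0,0,0,1,1,0,0,0,0,0,1,0.5,0,0,0,0,0,1,0,0,0,0,0,0,1,0,0,0,0,0,0,1,0,0,0,0,0,0,1]}}

```text
clock: 22.15
tcp_pos: [652.1, -44.3, 83.4]
eef_rot: [179.8, 0.2, -0.6]
force: [-5.2, -0.1, 0.7]
finger_gap: 10.6
```

Run:
```python
from h import *
import cv2
w=arm.get_image("wrist")
cv2.imwrite("pics/w4.png",w[:,:,::-1]);print(arm.get_state()["tcp_pos"])
```

```text
[652.10658685 -44.32483142  83.40716008]
```

View pics/w4.png

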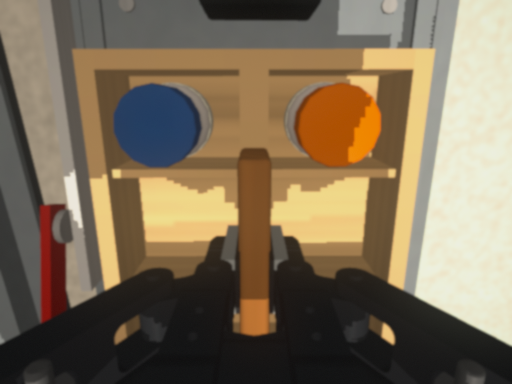

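Run:
```python
from h import *
print("rim",ray("wrist",(256,48),80),"pad bottom",ray("wrist",(256,19),49),"pad top",ray("wrist",(256,0),79))
```

```text
rim [737.10524557 -45.51900825  80.        ] pad bottom [754.62356106 -45.98607858  49.        ] pad top [755.13390941 -45.70369173  79.        ]
```

The buffer face is about 17.5 mm ahead of the carrier. I expect contact near TCP x 669.6 and the catch to drop near 676.

Emit:
{"fn": "play_rows", "kwargs": {"increments": [2,0,0,0,0,0,1,2,0,0,0,0,0,1,2,0,0,0,0,0,1,2,0,0,0,0,0,1,2,0,0,0,0,0,1,1,0,0,0,0,0,1,0.5,0,0,0,0,0,1,0,0,0,0,0,0,1]}}

```text
clock: 23.0
tcp_pos: [664.3, -44.4, 83.4]
eef_rot: [179.8, 0.2, -0.6]
force: [-5.3, -0.5, -0.6]
finger_gap: 10.8
```

Emit:
{"fn": "play_rows", "kwargs": {"increments": [0.5,0,0,0,0,0,1,0.5,0,0,0,0,0,1,0.5,0,0,0,0,0,1,0.5,0,0,0,0,0,1,0.5,0,0,0,0,0,1,0.5,0,0,0,0,0,1,0.5,0,0,0,0,0,1,0,0,0,0,0,0,1]}}

```text
clock: 23.8
tcp_pos: [667.5, -44.4, 83.4]
eef_rot: [179.8, 0.3, -0.6]
force: [-4.9, -0.2, -0.2]
finger_gap: 10.9
```

Emit:
{"fn": "play_rows", "kwargs": {"increments": [0.5,0,0,0,0,0,1,0.5,0,0,0,0,0,1,0.5,0,0,0,0,0,1,0.5,0,0,0,0,0,1,0.5,0,0,0,0,0,1,0,0,0,0,0,0,1,0,0,0,0,0,0,1,0,0,0,0,0,0,1]}}

```text
clock: 24.6
tcp_pos: [668.8, -44.5, 83.5]
eef_rot: [179.8, 0.4, -0.6]
force: [-4.6, 0.9, -0.8]
finger_gap: 11.0
```

Emit:
{"fn": "play_rows", "kwargs": {"increments": [0.7,0,0,0,0,0,1,0.7,0,0,0,0,0,1,0.7,0,0,0,0,0,1,0.7,0,0,0,0,0,1,0.5,0,0,0,0,0,1,0,0,0,0,0,0,1,0,0,0,0,0,0,1,0,0,0,0,0,0,1]}}

```text
clock: 25.4
tcp_pos: [669.2, -44.5, 84.0]
eef_rot: [179.8, 0.8, -0.6]
force: [-5.5, 0.1, 0.2]
finger_gap: 11.0
```

The carrier is starting to rotate nose-down with the push. I'll correct pitch while pushing, and hold the offset so that the force reads true.

Emit:
{"fn": "play_rows", "kwargs": {"increments": [0,0,0.3,0,0.3,0,1,0,0,0.3,0,0.3,0,1,0.5,0,0.2,0,0.3,0,1,0.5,0,0.2,0,0.2,0,1,0.7,0,0,0,0.2,0,1,0.7,0,0,0,0.2,0,1,0.7,0,0,0,0.2,0,1,0.7,0,0,0,0.2,0,1]}}

```text
clock: 26.2
tcp_pos: [669.2, -44.5, 83.4]
eef_rot: [179.7, -0.6, -0.6]
force: [-5.7, 0.9, 3.9]
finger_gap: 10.7
```

Run:
```python
from h import *
s=arm.get_state();print(s["force"],s["ft_torque"],s["tcp_pos"],s["eef_rot"])
```

```text
[-5.66718031  0.94967277  3.86876143] [0.58454851 2.10219967 0.12405174] [669.15171406 -44.50362826  83.40298756] [179.70302953  -0.55395161  -0.6004589 ]
```

Emit:
{"fn": "play_rows", "kwargs": {"increments": [1,0,0,0,0,0,1,1,0,0,0,0,0,1,1,0,0,0,0,0,1,1,0,0,0,0,0,1,1,0,0,0,0,0,1,1,0,0,0,0,0,1,1,0,0,0,0,0,1,1,0,0,0,0,0,1]}}

```text
clock: 27.0
tcp_pos: [669.7, -44.5, 83.5]
eef_rot: [179.7, 0.4, -0.7]
force: [-9.3, 0.3, 2.6]
finger_gap: 10.9
```

Emit:
{"fn": "play_rows", "kwargs": {"increments": [1.3,0,0.1,0,0.2,0,1,1.3,0,0.1,0,0.2,0,1,1.3,0,0,0,0.2,0,1,1.3,0,0,0,0.2,0,1,1.3,0,0,0,0.2,0,1,1.3,0,0,0,0.2,0,1,1.3,0,0,0,0.2,0,1,1.3,0,0,0,0.2,0,1]}}

```text
clock: 27.8
tcp_pos: [670.1, -44.5, 83.4]
eef_rot: [179.7, -0.1, -0.7]
force: [-8.6, 0.5, 4.2]
finger_gap: 10.9
```

Emit:
{"fn": "play_rows", "kwargs": {"increments": [1.8,0,0,0,0.2,0,1,1.8,0,0,0,0.2,0,1,1.8,0,0,0,0.2,0,1,1.8,0,0,0,0.2,0,1,1.8,0,0,0,0.2,0,1,1.8,0,0,0,0.2,0,1,1.8,0,0,0,0.2,0,1,1.8,0,0,0,0.2,0,1]}}

```text
clock: 28.6
tcp_pos: [670.1, -44.5, 83.4]
eef_rot: [179.7, 0.1, -0.7]
force: [-9.2, -0.3, 4.1]
finger_gap: 10.9
```

Emit:
{"fn": "play_rows", "kwargs": {"increments": [2.2,0,0,0,0.2,0,1,2.2,0,0,0,0.2,0,1,2.5,0,0,0,0.2,0,1,2.5,0,0,0,0.3,0,1,2.5,0,0,0,0.3,0,1,2.5,0,0,0,0.3,0,1,2.5,0,0,0,0.3,0,1,2.5,0,0,0,0.3,0,1]}}

```text
clock: 29.4
tcp_pos: [670.9, -44.5, 83.4]
eef_rot: [179.7, 0.3, -0.8]
force: [-12.3, 1.1, 5.7]
finger_gap: 11.3
```

Emit:
{"fn": "play_rows", "kwargs": {"increments": [3,0,0,0,0.4,0,1,3,0,0,0,0.4,0,1,3,0,0,0,0.4,0,1,3,0,0,0,0.4,0,1,3,0,0,0,0.4,0,1,3,0,0,0,0.4,0,1,3,0,0,0,0.4,0,1,3,0,0,0,0.4,0,1]}}

```text
clock: 30.2
tcp_pos: [671.3, -44.5, 83.4]
eef_rot: [179.7, -0.0, -0.8]
force: [-12.7, 1.5, 6.7]
finger_gap: 11.3
```

Run:
```python
from h import *
import cv2
w=arm.get_image("wrist");s=arm.get_image("side");t=arm.get_image("top")
cv2.imwrite("pics/w5.png",w[:,:,::-1]);cv2.imwrite("pics/s5.png",cv2.resize(s[100:240,200:390,::-1],None,fx=4,fy=4,interpolation=cv2.INTER_CUBIC))
cv2.imwrite("pics/t5.png",cv2.resize(t[95:240,230:330,::-1],None,fx=4,fy=4,interpolation=cv2.INTER_CUBIC))
s=arm.get_state();print(s["force"],s["tcp_pos"],s["eef_rot"])
print("rim",ray("wrist",(256,48),80))
```

```text
[-12.28692982   2.29358571   6.95197445] [671.26171655 -44.45437518  83.39611823] [ 1.79656407e+02 -1.22885619e-02 -8.39661572e-01]
rim [756.30417611 -46.00115891  80.        ]
```

View pics/w5.png

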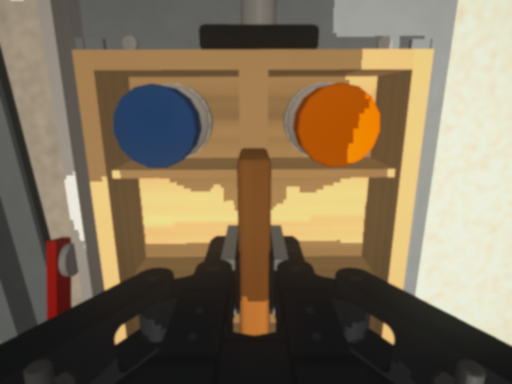

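View pics/s5.png

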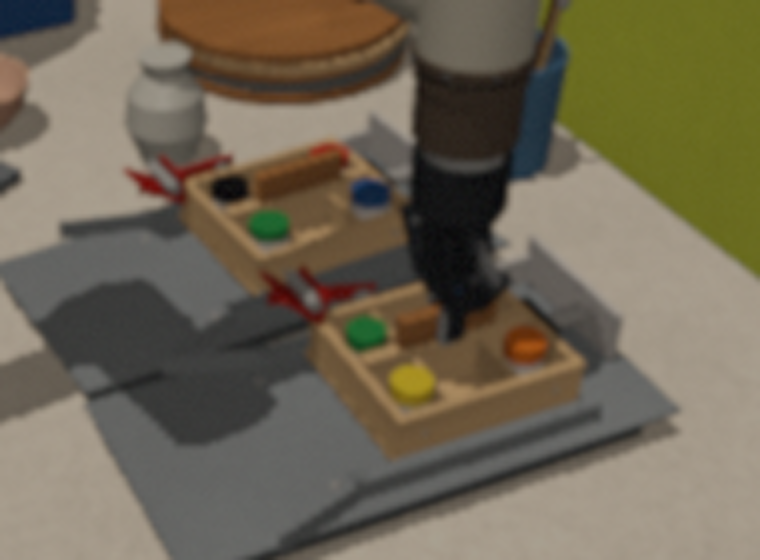

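The pad now touches the carrier and the catch is still up on the rear rim. There is no slip in the grip (rim still at row 48). Pushing slightly further.

Emit:
{"fn": "play_rows", "kwargs": {"increments": [3.5,0,-0.2,0,0.4,-0.1,1,3.5,0,-0.2,0,0.4,-0.1,1,3.7,0,-0.2,0,0.4,0,1,3.7,0,-0.2,0,0.4,0,1,3.7,0,-0.2,0,0.4,0,1,3.7,0,-0.2,0,0.4,0,1,3.7,0,-0.2,0,0.4,0,1,3.7,0,-0.2,0,0.4,0,1]}}

```text
clock: 31.15
tcp_pos: [672.1, -44.4, 83.4]
eef_rot: [179.7, 0.3, -0.9]
force: [-14.9, 1.8, 6.5]
finger_gap: 11.0
```

Emit:
{"fn": "play_rows", "kwargs": {"increments": [4,0,-0.2,0,0.4,-0.2,1,4,0,-0.2,0,0.4,-0.2,1,4.3,0,-0.2,0,0.5,-0.2,1,4.3,0,-0.2,0,0.5,-0.2,1,4.3,0,-0.2,0,0.5,-0.2,1,4.3,0,-0.2,0,0.5,-0.2,1,4.3,0,-0.2,0,0.5,-0.2,1,4.3,0,-0.2,0,0.5,-0.2,1]}}

```text
clock: 31.95
tcp_pos: [673.8, -44.8, 83.5]
eef_rot: [179.8, 0.5, -0.1]
force: [-16.8, 2.9, 7.6]
finger_gap: 11.0
```

Emit:
{"fn": "play_rows", "kwargs": {"increments": [4.2,0,-0.2,0,0.5,0.1,1,4.2,0,-0.2,0,0.5,0.1,1,4.2,0,-0.2,0,0.5,0.1,1,4.2,0,-0.2,0,0.5,0.1,1,4.2,0,-0.2,0,0.5,0,1,4.2,0,-0.2,0,0.5,0,1,4.2,0,-0.2,0,0.5,0,1,4.2,0,-0.2,0,0.5,0,1]}}

```text
clock: 32.75
tcp_pos: [673.8, -44.8, 83.6]
eef_rot: [179.7, 0.6, -0.7]
force: [-16.3, 1.5, 7.8]
finger_gap: 10.8
```

Run:
```python
from h import *
import cv2
s=arm.get_image("side")
cv2.imwrite("pics/s6.png",cv2.resize(s[100:240,200:390,::-1],None,fx=4,fy=4,interpolation=cv2.INTER_CUBIC))
s=arm.get_state();print(s["force"],s["tcp_pos"],s["eef_rot"])
```

```text
[-16.7263733    1.86849521   7.058796  ] [673.8469298  -44.76431195  83.62672856] [179.74772374   0.62401235  -0.7143618 ]
```

View pics/s6.png

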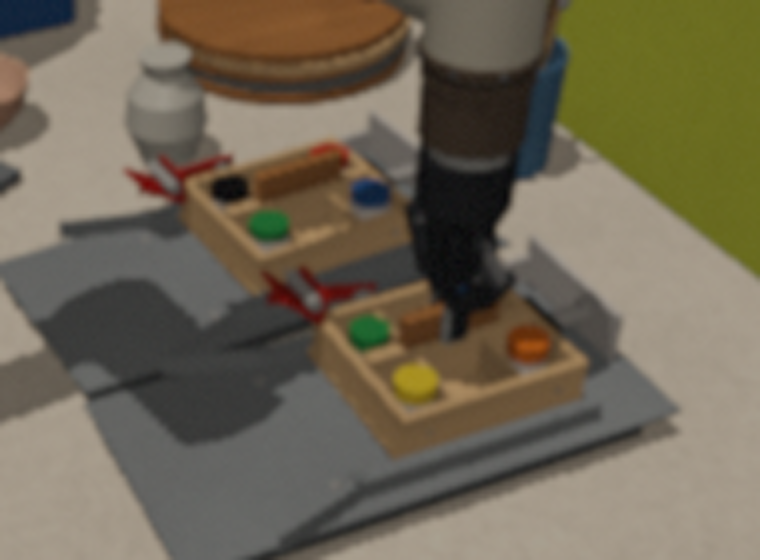

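The catch is still up. Adding a little more push.

Emit:
{"fn": "play_rows", "kwargs": {"increments": [4.6,0,-0.2,0,0.6,0,1,4.6,0,-0.2,0,0.6,0,1,4.8,0,-0.2,0,0.6,0,1,4.8,0,-0.2,0,0.6,0,1,4.8,0,-0.2,0,0.6,0,1,4.8,0,-0.2,0,0.6,0,1,4.8,0,-0.2,0,0.6,0,1,4.8,0,-0.2,0,0.6,0,1]}}

```text
clock: 33.6
tcp_pos: [673.8, -44.8, 83.6]
eef_rot: [179.7, 0.5, -0.7]
force: [-18.6, 2.4, 8.8]
finger_gap: 10.9
```

Run:
```python
from h import *
import cv2
s=arm.get_image("side")
cv2.imwrite("pics/s7.png",cv2.resize(s[100:240,200:390,::-1],None,fx=4,fy=4,interpolation=cv2.INTER_CUBIC))
s=arm.get_state();print(s["force"],s["tcp_pos"],s["eef_rot"])
```

```text
[-16.90785972   2.2468918    8.12828701] [673.84977928 -44.8318966   83.60349292] [179.67392484   0.54322198  -0.74386883]
```

View pics/s7.png

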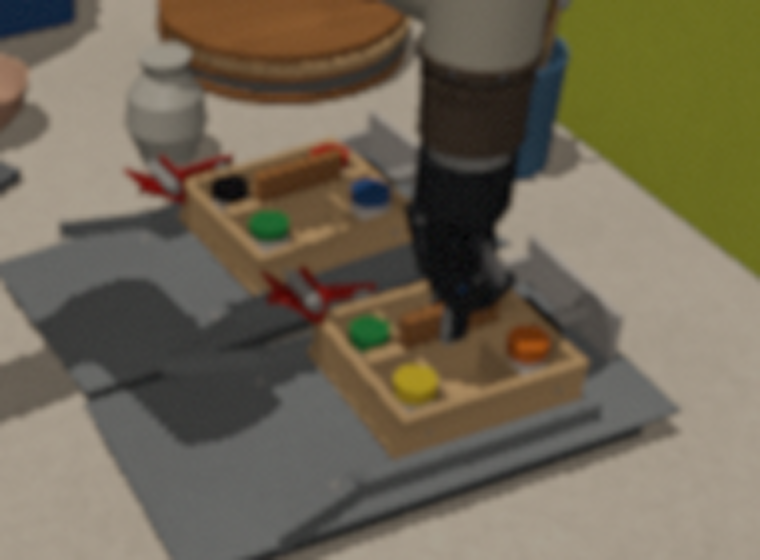

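Emit:
{"fn": "play_rows", "kwargs": {"increments": [5,0,-0.4,0,0.5,0,1,5,0,-0.6,0,0.5,0,1,5.2,0,-0.6,0,0.5,0,1,5.2,0,-0.6,0,0.5,0,1,5.2,0,-0.6,0,0.5,0,1,5.2,0,-0.6,0,0.5,0,1,5.2,0,-0.6,0,0.5,0,1,5.2,0,-0.6,0,0.5,0,1]}}

```text
clock: 34.45
tcp_pos: [674.8, -44.8, 85.1]
eef_rot: [179.6, 1.6, -0.8]
force: [-17.8, 1.8, 7.7]
finger_gap: 10.7
```

Emit:
{"fn": "play_rows", "kwargs": {"increments": [4.5,0,0.3,0,0.9,0,1,4.5,0,0.3,0,0.9,0,1,4.5,0,0.3,0,0.9,0,1,4.5,0,0.2,0,0.9,0,1,4.8,0,0.2,0,0.9,0,1,4.8,0,0,0,0.8,0,1,4.8,0,0,0,0.8,0,1,4.8,0,0,0,0.8,0,1]}}

```text
clock: 35.25
tcp_pos: [674.3, -44.9, 83.4]
eef_rot: [179.5, -0.6, -0.9]
force: [-14.4, 3.6, 9.7]
finger_gap: 11.1
```

Run:
```python
from h import *
import cv2
s=arm.get_image("side");w=arm.get_image("wrist")
cv2.imwrite("pics/s8.png",cv2.resize(s[100:240,200:390,::-1],None,fx=4,fy=4,interpolation=cv2.INTER_CUBIC))
cv2.imwrite("pics/w8.png",w[:,:,::-1])
s=arm.get_state();print(s["force"],s["ft_torque"],s["tcp_pos"],s["eef_rot"])
```

```text
[-15.36850085   2.56378289   9.49483063] [1.20998556 4.70895374 0.18388207] [674.35300533 -44.83286572  83.37067903] [179.49914564  -0.56177735  -0.86600786]
```

View pics/s8.png

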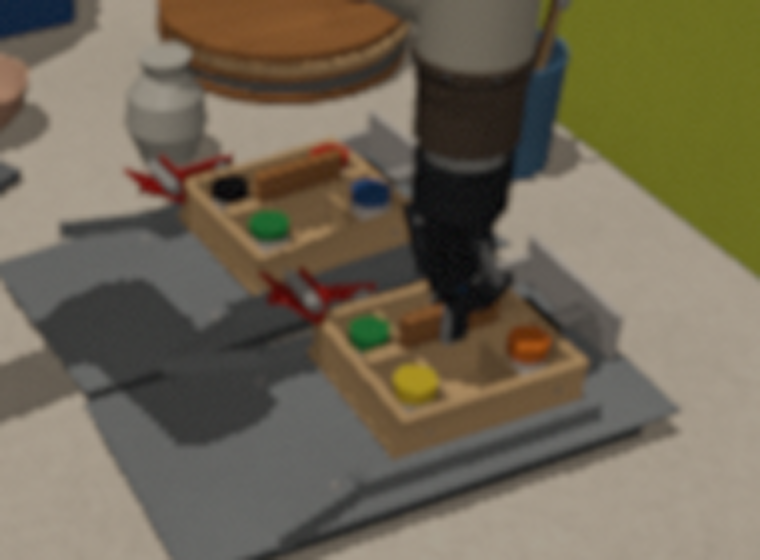

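View pics/w8.png

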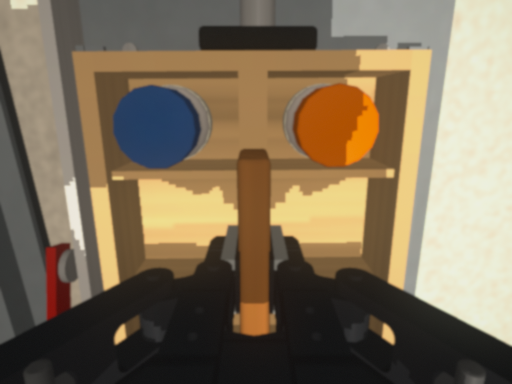

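Emit:
{"fn": "play_rows", "kwargs": {"increments": [5,0,0,0,0.6,-0.1,1,5,0,0,0,0.6,-0.1,1,5.2,0,0,0,0.6,0,1,5.2,0,0,0,0.6,0,1,5.4,0,0,0,0.6,0,1,5.4,0,0,0,0.6,0,1,5.4,0,0,0,0.6,0,1,5.4,0,0,0,0.6,0,1]}}

```text
clock: 36.15
tcp_pos: [674.1, -44.9, 83.4]
eef_rot: [179.4, 0.1, -1.0]
force: [-18.6, 2.8, 11.6]
finger_gap: 11.1
```

Run:
```python
from h import *
s=arm.get_state();print(s["force"],s["ft_torque"],s["tcp_pos"],s["eef_rot"])
```

```text
[-18.57001286   2.76048761  11.62687331] [1.48403263 4.85992385 0.24154288] [674.1213824  -44.90392541  83.37383614] [ 1.79369244e+02  1.10139512e-01 -9.74910904e-01]
```

Emit:
{"fn": "play_rows", "kwargs": {"increments": [5,0,-0.4,0.2,0.8,-0.1,1,5,0,-0.4,0.2,0.8,-0.1,1,5.2,0,-0.4,0.2,0.8,-0.1,1,5.2,0,-0.4,0.1,0.8,-0.1,1,5.2,0,-0.4,0.1,0.8,-0.1,1,5.2,0,-0.4,0.1,0.8,0,1,5.2,0,-0.4,0.1,0.8,0,1,5.2,0,-0.4,0.1,0.8,0,1]}}

```text
clock: 36.95
tcp_pos: [674.6, -44.6, 83.3]
eef_rot: [-179.8, -0.9, -0.6]
force: [-14.7, 3.2, 9.4]
finger_gap: 10.9
```

Run:
```python
from h import *
s=arm.get_state();print(s["force"],s["ft_torque"],s["tcp_pos"],s["eef_rot"])
```

```text
[-14.65732327   3.18589117   9.36003911] [0.74577969 4.80112615 0.11321091] [674.55884768 -44.59818233  83.29653851] [-179.83050729   -0.85627039   -0.63865437]
```

Emit:
{"fn": "play_rows", "kwargs": {"increments": [5.4,0,-0.4,0,0.4,0,1,5.4,0,-0.4,0,0.4,0,1,5.4,0,-0.4,0,0.4,0,1,5.4,0,-0.4,0,0.4,0,1,5.6,0,-0.4,0,0.4,0,1,5.6,0,-0.4,0,0.4,0,1,5.6,0,-0.4,0,0.4,0,1,5.6,0,-0.4,0,0.4,0,1]}}

```text
clock: 37.75
tcp_pos: [675.3, -44.6, 84.7]
eef_rot: [179.9, 1.6, -0.8]
force: [-20.5, 2.7, 9.3]
finger_gap: 10.8
```

Run:
```python
from h import *
import cv2
w=arm.get_image("side")
cv2.imwrite("pics/s9.png",cv2.resize(w[100:240,200:390,::-1],None,fx=4,fy=4,interpolation=cv2.INTER_CUBIC))
s=arm.get_state();print(s["force"],s["ft_torque"],s["tcp_pos"],s["eef_rot"])
```

```text
[-19.05590243   2.87572678   9.6853461 ] [0.94289408 4.60678656 0.12108243] [675.39005547 -44.60424344  84.78870697] [179.88659629   1.61944187  -0.7613596 ]
```

View pics/s9.png

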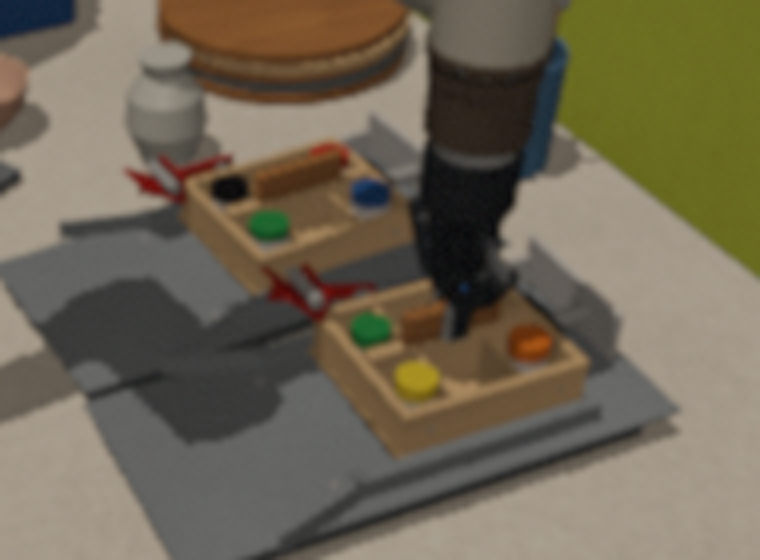

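The catch still hasn't dropped, and the pads pivot a little on the handle. I'll use a firmer grip, level the carrier, and push on.

Emit:
{"fn": "play_rows", "kwargs": {"increments": [4,0,0,0,0.8,0,1,4.5,0,0.2,0,0.9,-0.1,1,5,0,0.2,0,0.9,-0.1,1,5.2,0,0.1,0,0.9,0,1,5.6,0,0,0,0.8,0,1,5.8,0,0,0,0.7,0,1,6,0,0,0,0.7,0,1,6,0,0,0,0.7,0,1], "grip_force": 120}}

```text
clock: 38.6
tcp_pos: [674.6, -44.6, 83.5]
eef_rot: [179.8, 0.5, -0.8]
force: [-20.4, 3.0, 11.0]
finger_gap: 10.6
```

Run:
```python
from h import *
import cv2
s=arm.get_state();print(s["force"],s["ft_torque"],s["tcp_pos"],s["eef_rot"])
w=arm.get_image("wrist");cv2.imwrite("pics/w10.png",w[:,:,::-1])
```

```text
[-20.39449073   2.99859973  10.9668784 ] [1.15838863 5.07002719 0.23606661] [674.58405581 -44.62035465  83.46615891] [179.77405879   0.54358954  -0.82294024]
```

View pics/w10.png

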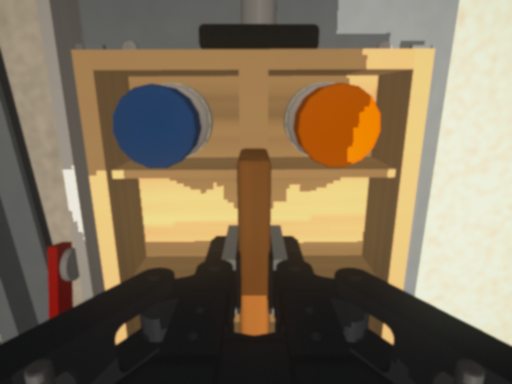

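Emit:
{"fn": "play_rows", "kwargs": {"increments": [6,0,-0.8,0,0.75,0,1,6,0,-0.8,0,0.75,0,1,6,0,-1,0,0.75,0,1,6,0,-1,0,0.75,0,1,6,0,-1,0,0.75,0,1,6,0,-1,0,0.75,0,1,6,0,-1,0,0.75,0,1,6,0,-1,0,0.75,0,1]}}

```text
clock: 39.45
tcp_pos: [674.8, -44.6, 83.8]
eef_rot: [179.7, 0.7, -1.0]
force: [-18.7, 2.2, 8.1]
finger_gap: 10.0
```

Run:
```python
from h import *
import cv2
s=arm.get_state();print(s["force"],s["ft_torque"],s["tcp_pos"],s["eef_rot"])
w=arm.get_image("side")
cv2.imwrite("pics/s11.png",cv2.resize(w[100:240,200:390,::-1],None,fx=4,fy=4,interpolation=cv2.INTER_CUBIC))
```

```text
[-18.69073345   2.23612785   8.05637366] [1.21816518 4.61984427 0.37045745] [674.79172495 -44.60093361  83.75372007] [179.69295117   0.66071767  -0.97015539]
```

View pics/s11.png

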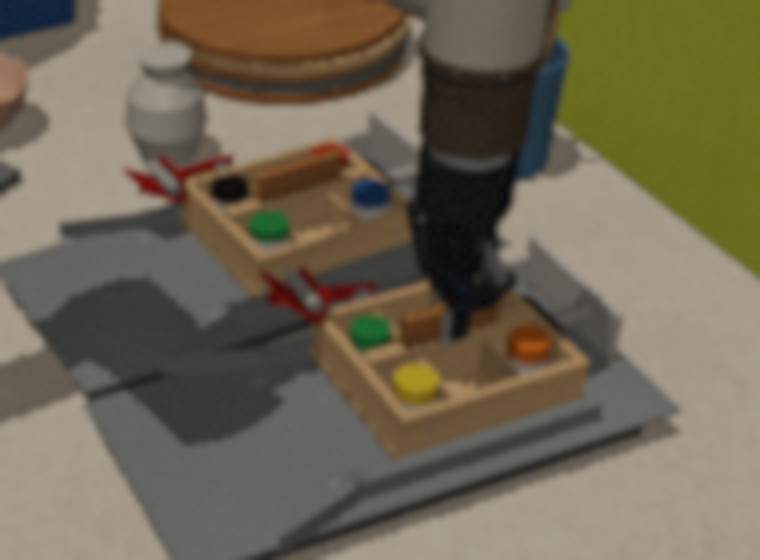

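Run:
```python
import cv2,numpy as np
a=cv2.imread("pics/side0.png")[130:200,225:310]
b=cv2.resize(cv2.imread("pics/s11.png"),None,fx=.25,fy=.25,interpolation=cv2.INTER_AREA)[30:100,25:110]
c=cv2.resize(cv2.imread("pics/s5.png"),None,fx=.25,fy=.25,interpolation=cv2.INTER_AREA)[30:100,25:110]
cv2.imwrite("pics/cmp.png",cv2.resize(np.hstack([a,c,b]),None,fx=3.1,fy=3.1,interpolation=cv2.INTER_CUBIC))
```

```text
(no output)
```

View pics/cmp.png

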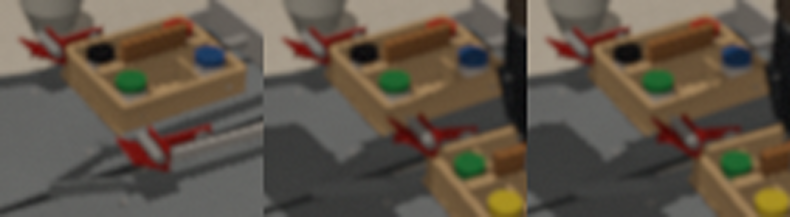

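The catch is still raised (nose top at about row 120, against 145 when down). The estimated drop point is TCP x ≈ 676 and I'm at 674.8. The remaining resistance is friction, so I'll push a bit more.

Emit:
{"fn": "play_rows", "kwargs": {"increments": [6.4,0,-1,0,0.8,-0.1,1,6.6,0,-1,0,0.8,-0.1,1,6.8,0,-1,0,0.8,-0.1,1,6.8,0,-1,0,0.85,0,1,6.8,0,-1,0,0.85,0,1,6.8,0,-1,0,0.85,0,1,6.8,0,-1,0,0.85,0,1,6.8,0,-1,0,0.85,0,1]}}

```text
clock: 40.3
tcp_pos: [675.7, -44.6, 84.2]
eef_rot: [179.6, 0.8, -1.0]
force: [-20.6, 3.2, 9.6]
finger_gap: 10.4
```

Run:
```python
from h import *
s=arm.get_state();print(s["force"],s["ft_torque"],s["tcp_pos"],s["eef_rot"])
```

```text
[-20.58282801   3.19721911   9.57953089] [1.43308512 5.17272993 0.32347563] [675.72810151 -44.56473158  84.22757429] [179.63263072   0.84895892  -0.99796779]
```

Emit:
{"fn": "play_rows", "kwargs": {"increments": [6.8,0,-0.6,0.1,1,-0.2,1,6.8,0,-0.6,0.1,1,-0.2,1,7,0,-0.6,0.1,1,-0.1,1,7,0,-0.6,0,1,-0.1,1,7,0,-0.6,0,1,-0.1,1,7,0,-0.6,0,1,-0.1,1,7,0,-0.6,0,1,0,1,7,0,-0.6,0,1,0,1]}}

```text
clock: 41.1
tcp_pos: [675.3, -44.5, 83.4]
eef_rot: [179.8, 0.1, -0.8]
force: [-20.6, 3.7, 11.0]
finger_gap: 10.3
```

Run:
```python
from h import *
import cv2
s=arm.get_state();print(s["force"],s["ft_torque"],s["tcp_pos"],s["eef_rot"])
w=arm.get_image("side")[:,:,::-1]
a=cv2.imread("pics/side0.png")[130:200,225:310]
cv2.imwrite("pics/cmp2.png",cv2.resize(np.hstack([a,w[130:200,225:310]]),None,fx=4.5,fy=4.5,interpolation=cv2.INTER_CUBIC))
```

```text
[-20.58534431   3.65909033  11.03351956] [1.28585144 5.55936456 0.12967746] [675.27502326 -44.51781389  83.40247306] [ 1.79815170e+02  8.18537613e-02 -7.75875975e-01]
```

View pics/cmp2.png

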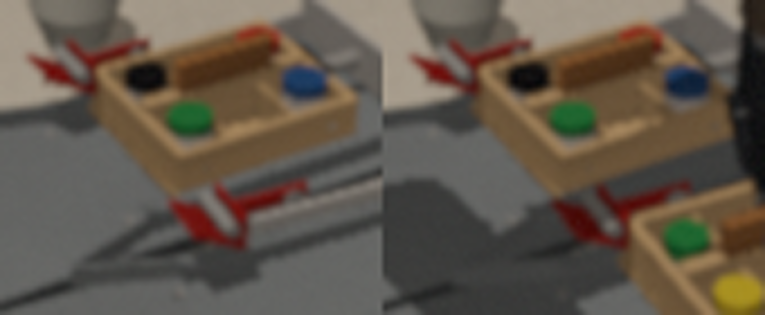

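The catch has dropped: in the right half its nose is at x 173–253, y 200–245, which matches the initial down position. I'll ease off the push, then release.

Emit:
{"fn": "play_rows", "kwargs": {"increments": [4,0,-0.5,0,0.6,0,1,2,0,-0.4,0,0.3,0,1,1,0,-0.3,0,0.1,0,1,0,0,-0.2,0,0,0,1,0,0,-0.2,0,0,0,1,0,0,-0.2,0,0,0,1,-0.5,0,0,0,0,0,1,-0.5,0,0,0,0,0,1], "grip_force": 60}}

```text
clock: 41.95
tcp_pos: [674.0, -44.2, 83.4]
eef_rot: [179.8, -0.1, -0.9]
force: [-4.3, 1.1, 1.3]
finger_gap: 10.4
```

Run:
```python
from h import *
import cv2
s=arm.get_state();print(s["force"],s["ft_torque"],s["tcp_pos"],s["eef_rot"])
w=arm.get_image("side")[:,:,::-1]
a=cv2.imread("pics/side0.png")[130:200,225:310]
cv2.imwrite("pics/cmp3.png",cv2.resize(np.hstack([a,w[130:200,225:310]]),None,fx=4.5,fy=4.5,interpolation=cv2.INTER_CUBIC))
```

```text
[-4.26243748  1.05238094  1.25450401] [0.27356312 1.14482275 0.01686181] [673.97056193 -44.15879021  83.38230799] [ 1.79824891e+02 -1.05517806e-01 -8.94847435e-01]
```

View pics/cmp3.png

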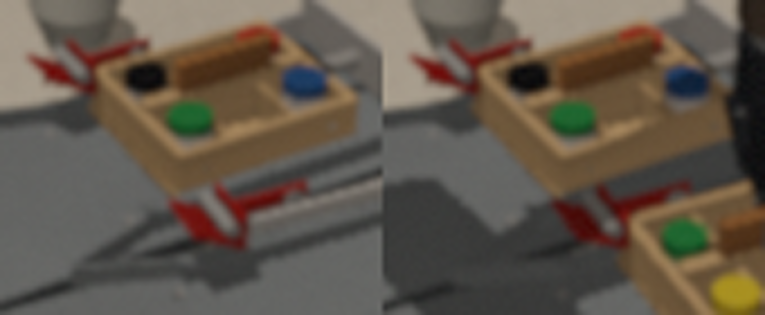

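Emit:
{"fn": "play_rows", "kwargs": {"increments": [-0.6,0,0,0,0,0,1,-0.6,0,0,0,0,0,1,-0.6,0,0,0,0,0,1,-0.5,0,0,0,0,0,1,-0.3,0,0,0,0,0,1,0,0,0,0,0,0,1,0,0,0,0,0,0,1,0,0,0,0,0,0,1]}}

```text
clock: 42.8
tcp_pos: [672.8, -44.1, 83.4]
eef_rot: [179.8, -0.3, -0.9]
force: [-1.9, 0.1, 1.0]
finger_gap: 10.2
```

Forces are near zero. Opening the gripper.

Emit:
{"fn": "play_rows", "kwargs": {"increments": [0,0,0,0,0,0,0.85,0,0,0,0,0,0,0.7,0,0,0,0,0,0,0.5,0,0,0,0,0,0,0.3,0,0,0,0,0,0,0.2,0,0,0,0,0,0,0.2,0,0,0,0,0,0,0.2,0,0,0,0,0,0,0.2], "grip_force": 20}}

```text
clock: 43.6
tcp_pos: [678.6, -43.7, 86.0]
eef_rot: [179.8, -1.1, -0.8]
force: [0.2, -0.2, -1.1]
finger_gap: 68.5
```

Emit:
{"fn": "play_rows", "kwargs": {"increments": [-0.5,0,-5,0,-0.2,0,0.2,0,0,-8,0,-0.3,0,0.2,0,0,-12,0,-0.3,0,0.2,0,0,-20,0,-0.2,0,0.2,0,0,-25,0,0,0,0.2,0,0,-25,0,0,0,0.2,0,0,-25,0,0,0,0.2,0,0,-25,0,0,0,0.2]}}

```text
clock: 44.4
tcp_pos: [675.9, -43.6, 236.0]
eef_rot: [179.8, 0.4, -0.8]
force: [0.4, 0.2, -0.0]
finger_gap: 68.6
```

Emit:
{"fn": "play_rows", "kwargs": {"increments": [-20,0,-15,0,0,0,0.2,-30,0,-15,0,0,0,0.2,-30,0,-10,0,0,0,0.2,-30,0,0,0,0,0,0.2,-30,0,0,0,0,0,0.2,-20,0,0,0,0,0,0.2,0,0,0,0,0,0,0.2,0,0,0,0,0,0,0.2]}}

```text
clock: 45.2
tcp_pos: [513.1, -41.6, 290.1]
eef_rot: [179.9, -0.8, -0.8]
force: [-0.1, 0.8, 0.5]
finger_gap: 68.2
```

Run:
```python
from h import *
import cv2
s=arm.get_state();print(s["force"],s["tcp_pos"],s["eef_rot"],s["clock"])
w=arm.get_image("wrist");cv2.imwrite("pics/w12.png",w[:,:,::-1])
w=arm.get_image("side")[:,:,::-1];cv2.imwrite("pics/s12.png",cv2.resize(w[100:240,200:390],None,fx=4,fy=4,interpolation=cv2.INTER_CUBIC))
import pickle;pickle.dump(arm.camera_model("wrist"),open("w12.pkl","wb"))
```

```text
[-0.12964025  0.84590281  0.49034929] [513.05365683 -41.64742193 290.11793911] [179.91831041  -0.76376472  -0.77000684] 45.2
```

View pics/w12.png

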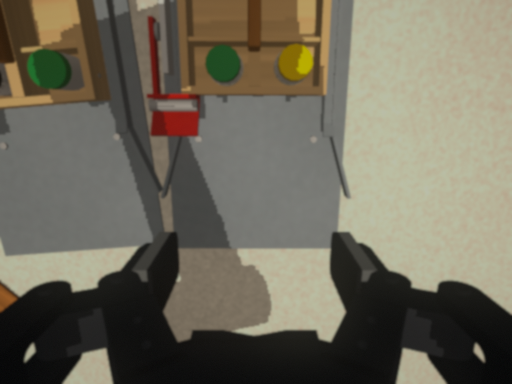

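View pics/s12.png

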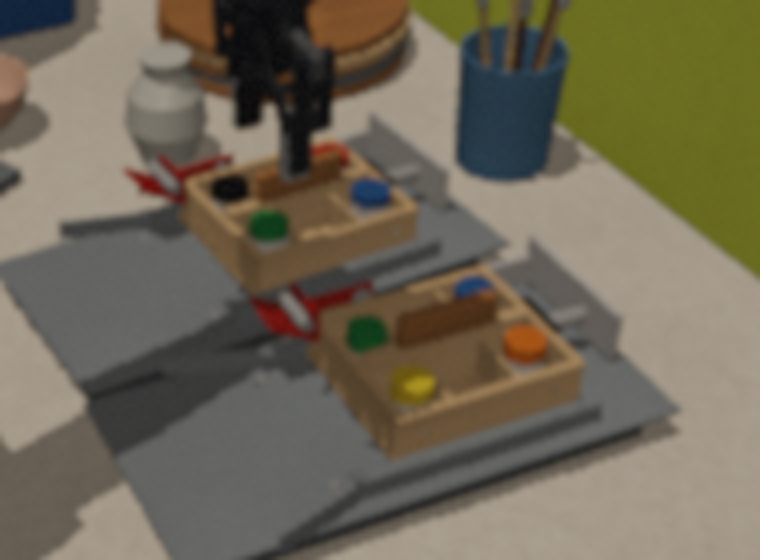

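The catch's upright face sits just behind the carrier's rear rim at about (175,97) in the wrist view. All four jars stand and the gripper is clear. Handing in.

Run:
```python
from rig import arm
print(arm.hand_in())
```

```text
the job is handed in; nothing more can be done
None
```

The carrier is stowed in the empty bay, locked between the buffer and the dropped catch. I handed the job in after 45.2 s of the 67 s allowed. The hand-in gives no verdict.

**What I did:** I found the carrier and bay in the top and wrist pictures. I gripped the carrier by its handle, set it on the deck at the mouth and slid it in under the catch. After meeting the buffer at about TCP x 669 mm, I pushed in small steps until the side picture showed the catch down. Then I eased off, let go and backed away.

**Last checks:**
- **Catch:** it matches its starting down position in the side picture, and the last wrist picture shows it right behind the carrier's rear rim.
- **Jars:** all four stand in the final side picture.
- **Position:** the TCP read x 672.8 mm when I let go, which puts the carrier about 4 to 5 mm beyond the docked point and about 1 mm off the centreline.
- **Gripper:** clear of everything, with wrist force near zero.

**What did not go smoothly:**
- **Push force:** the push at the wrist reached about 20.6 N, more than planned. The buffer should have taken about 13 N of that, but this is worked out from position and friction; I could not measure it.
- **Levelness:** the tool pitched by up to 1.6° during the push because the load tended to lift the rear of the carrier. I corrected it as I went.
- **Catch visibility:** whether the catch had dropped was hard to see in the early side pictures, so I may have kept pushing a little after it fell.

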